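# Gauge the stripwood offcuts

### The job

Lock the strip gauge to the desk by pushing the lever of its vacuum base fully down. Then gauge every wooden strip lying on the cutting mat: step down the holes of the plate and push the strip through the smallest hole that it passes, so that it runs into that hole's lane; when all of them lie in their lanes, flick the lever fully up again to release the gauge. Leave the paints, tools and models on the desk where they are.

Things in the scene. Friction and masses are not known exactly. Their poses are not given: they have to be found in the camera images.
- gauge: strip gauge on a vacuum base, fixed, 153 mm wide (x), 240 mm deep (y), 135 mm high; origin on the desk under the base, z up. Its aluminium hole plate, 5 mm thick, faces -y and leans: the hole axes run along (0, cos 20deg, -sin 20deg) in the gauge's frame. A wooden panel goes on below the plate down to 7 mm above the desk. Behind each hole a roofed lane runs down towards +y.
- plate_top (a point): middle of the upper edge of the hole plate's front face. The plate reaches 36 mm down from here along its face, 76 mm to either side. Four square holes side by side along the gauge's x, 36 mm apart, largest at -x; their lower rims are on one line, 31.5 mm below this edge. Nothing rises above this edge behind the plate (square to the lanes).
- lanes (a point): middle of the clear cover that roofs the four lanes (fixed, does not open). Each lane is 33 mm wide, 29 mm high, 176 mm long, falls at 20 deg from its hole to a closed end and holds two strips in line; the floor is 1.5 mm below the hole's rim. A strip gets in only through the hole; let go with its middle past the plate, it runs down the lane by itself. Too thick a strip stops dead at the plate.
- hole1 (a point): first (largest) hole of the gauge plate: centre of its mouth on the plate's front face, at the gauge's x = -54 mm. A 23.5 mm square hole, sharp-edged, sides along and square to the row, for 22 mm strips.
- hole2 (a point): second hole of the gauge plate: centre of its mouth on the plate's front face, at the gauge's x = -18 mm. A 19.5 mm square hole, sharp-edged, sides along and square to the row, for 18 mm strips.
- hole3 (a point): third hole of the gauge plate: centre of its mouth on the plate's front face, at the gauge's x = +18 mm. A 15.5 mm square hole, sharp-edged, sides along and square to the row, for 14 mm strips.
- hole4 (a point): fourth (smallest) hole of the gauge plate: centre of its mouth on the plate's front face, at the gauge's x = +54 mm. A 11.5 mm square hole, sharp-edged, sides along and square to the row, for 10 mm strips.
- lever_hinge (a point): hinge axis of the vacuum base's lock lever, at the low (+y) end of the gauge, 32 mm above the desk; the axis runs along the gauge's x.
- lever_grip (a point): middle of the lever's grey plastic grip, 70 mm from the hinge; the grip is 42 mm long, 18 mm wide (along the gauge's x) and 11 mm thick, and its end is 88 mm from the hinge. The lever points away from the gauge (+y) and swings in the gauge's y-z plane.
- lock_lever (a joint): lock lever of the vacuum base, rad: 0 = up (released; the lever stands 57 deg above level), 0.95 = pushed fully down (locked; 3 deg above level, its grip about 36 mm above the desk). It is stiff, about 4 N at the grip, and stays where it is left.
- mat: green cutting mat with a yellow grid, fixed, 300 mm (x) by 430 mm (y), 3 mm thick; origin under its centre.
- rod_a: plain square strip of limewood, 80 mm long, ends chamfered by 1.5 mm, waxed, 10 to 40 g; 10, 14, 18 or 22 mm square, not known beforehand (two may be alike). It lies flat on the cutting mat (3 mm thick); may be absent. Origin at mid-length on its axis; its own y axis runs along the strip, x and z square to its faces.
- rod_b: plain square strip of limewood, 80 mm long, ends chamfered by 1.5 mm, waxed, 10 to 40 g; 10, 14, 18 or 22 mm square, not known beforehand (two may be alike). It lies flat on the cutting mat (3 mm thick); may be absent. Origin at mid-length on its axis; its own y axis runs along the strip, x and z square to its faces.
- rod_c: plain square strip of limewood, 80 mm long, ends chamfered by 1.5 mm, waxed, 10 to 40 g; 10, 14, 18 or 22 mm square, not known beforehand (two may be alike). It lies flat on the cutting mat (3 mm thick); may be absent. Origin at mid-length on its axis; its own y axis runs along the strip, x and z square to its faces.
- rod_d: plain square strip of limewood, 80 mm long, ends chamfered by 1.5 mm, waxed, 10 to 40 g; 10, 14, 18 or 22 mm square, not known beforehand (two may be alike). It lies flat on the cutting mat (3 mm thick); may be absent. Origin at mid-length on its axis; its own y axis runs along the strip, x and z square to its faces.
- rod_e: plain square strip of limewood, 80 mm long, ends chamfered by 1.5 mm, waxed, 10 to 40 g; 10, 14, 18 or 22 mm square, not known beforehand (two may be alike). It lies flat on the cutting mat (3 mm thick); may be absent. Origin at mid-length on its axis; its own y axis runs along the strip, x and z square to its faces.
- rod_f: plain square strip of limewood, 80 mm long, ends chamfered by 1.5 mm, waxed, 10 to 40 g; 10, 14, 18 or 22 mm square, not known beforehand (two may be alike). It lies flat on the cutting mat (3 mm thick); may be absent. Origin at mid-length on its axis; its own y axis runs along the strip, x and z square to its faces.
- paint_pot1: small paint pot with white lid, 29 mm across, 37 mm high, standing on the mat; origin under its centre. Leave alone.
- paint_pot2: second paint pot like the first. Leave alone.
- thinner: small bottle, 34 mm across, 60 mm high; origin under its centre. Leave alone.
- try_square: steel and aluminium try square lying on the desk, 130 x 100 x 14 mm; origin under the middle of its stock. Leave alone.
- hulls: row of painted hull blanks on a steel bar, 75 x 200 x 32 mm; origin under its centre. Leave alone.
Things that resemble listed ones, but are neither listed nor needed, are in the scene too. Leave any green or orange look-alike of the rod_f alone.

How it is judged:
On the way, in this order (a step that is already met when the one before it is completed fails the run):
1. the lock lever is pushed fully down (beyond 0.85 rad) (value of joint lock_lever above 0.85 rad), for 0.2 s.
2. every strip has gone through the smallest hole it passes and lies in that hole's lane, the lever still down (beyond 0.8 rad) (x of rod_a in the frame of gauge between 0.001 and 0.035 m and y of rod_a in the frame of gauge between -0.04 and 0.09 m and z of rod_a in the frame of gauge between 0.025 and 0.115 m and linear speed of each of rod_a, rod_b, rod_c, rod_d, rod_e, rod_f below 0.03 m/s and x of rod_b in the frame of gauge between -0.071 and -0.037 m and y of rod_b in the frame of gauge between -0.04 and 0.09 m and z of rod_b in the frame of gauge between 0.025 and 0.115 m and x of rod_c in the frame of gauge between 0.037 and 0.071 m and y of rod_c in the frame of gauge between -0.04 and 0.09 m and z of rod_c in the frame of gauge between 0.025 and 0.115 m and x of rod_d in the frame of gauge between -0.035 and -0.001 m and y of rod_d in the frame of gauge between -0.04 and 0.09 m and z of rod_d in the frame of gauge between 0.025 and 0.115 m and x of rod_e in the frame of gauge between 0.001 and 0.035 m and y of rod_e in the frame of gauge between -0.04 and 0.09 m and z of rod_e in the frame of gauge between 0.025 and 0.115 m and x of rod_f in the frame of gauge between -0.035 and -0.001 m and y of rod_f in the frame of gauge between -0.04 and 0.09 m and z of rod_f in the frame of gauge between 0.025 and 0.115 m and value of joint lock_lever above 0.8 rad), for 0.2 s.
3. the lever is flicked up (below 0.15 rad) (value of joint lock_lever below 0.15 rad), for 0.2 s.
At the end, for the whole second after the job is handed in: Every strip that was on the mat lies at rest wholly behind the plate, in the lane of the smallest hole that it passes (10, 14, 18 or 22 mm strip in the lane of the 11.5, 15.5, 19.5 or 23.5 mm hole; its middle within 17 mm of the lane's centre line), and the lock lever is up, below 0.15 rad (x of rod_a in the frame of gauge between 0.001 and 0.035 m and y of rod_a in the frame of gauge between -0.04 and 0.09 m and z of rod_a in the frame of gauge between 0.025 and 0.115 m and linear speed of each of rod_a, rod_b, rod_c, rod_d, rod_e, rod_f below 0.03 m/s and x of rod_b in the frame of gauge between -0.071 and -0.037 m and y of rod_b in the frame of gauge between -0.04 and 0.09 m and z of rod_b in the frame of gauge between 0.025 and 0.115 m and x of rod_c in the frame of gauge between 0.037 and 0.071 m and y of rod_c in the frame of gauge between -0.04 and 0.09 m and z of rod_c in the frame of gauge between 0.025 and 0.115 m and x of rod_d in the frame of gauge between -0.035 and -0.001 m and y of rod_d in the frame of gauge between -0.04 and 0.09 m and z of rod_d in the frame of gauge between 0.025 and 0.115 m and x of rod_e in the frame of gauge between 0.001 and 0.035 m and y of rod_e in the frame of gauge between -0.04 and 0.09 m and z of rod_e in the frame of gauge between 0.025 and 0.115 m and x of rod_f in the frame of gauge between -0.035 and -0.001 m and y of rod_f in the frame of gauge between -0.04 and 0.09 m and z of rod_f in the frame of gauge between 0.025 and 0.115 m and value of joint lock_lever below 0.15 rad and velocity of joint lock_lever below 0.05 rad/s); the robot touches nothing.
It fails at once if a paint pot, the bottle, the try square or the row of models on the desk is shoved aside by more than 40 mm (distance of any of paint_pot1, paint_pot2, thinner, try_square, hulls from where it was at the start of the episode above 0.04 m).
Of rod_a, rod_b, rod_c, rod_d, rod_e, rod_f only 4 to 6 are there at a start; the rules pass over those that are not, and their reading is None.
At some moment in a run one of rod_a, rod_b, rod_c, rod_d, rod_e, rod_f may be knocked a few centimetres aside while the robot is not near it.
Once in a run the grip may slacken for a moment while it holds something.
It also fails if it takes over 210 s, if anything falls off the work surface, if the arm or the gripper's body presses on something with over 40 N, if the wrist force passes 120 N, or if a joint passes its speed limit or range.

### The arm

A 7-joint arm with a two-finger parallel gripper is mounted at the origin on the work surface. World frame = base frame: x ahead of the robot, y to its left, z up, the work surface at z = 0. Lengths are in m, angles in rad, forces in N, time in s.
With the tool pointing down it reaches from about 0.425 to 0.875 m from the base axis. Payload 8.4 kg.
Tool frame: the origin (TCP) lies on the front face of the gripper's body, between the roots of the fingers; the fingertips stand 70 mm ahead of it and the grasp point (between the pads) lies 51 mm ahead of it; y points along the fingers, z is the direction in which the jaws open and shut, and the axes are right-handed (so a half turn about y gives the same grasp; the last joint's range is limited). The gripper opens to 87 mm and grips with 3 to 60 N. Pads are 19 mm wide; open, the fingers measure 117 mm over their backs; the gripper's body (75 mm by 190 mm) begins 51 mm behind the grasp point.
Start: joints at [1.092, 0.333, 0.04, 1.465, -0.013, 1.343, -0.059], TCP at [0.241, -0.604, 0.292] pointing down, gripper open.
Joint ranges: [-2.58, 2.58], [-0.38, 2.09], [-1.3, 1.39], [0.25, 2.4], [-1.5, 4.64], [0.08, 2.09], [-2.65, 2.65]. Speed limits (rad/s): [2.22, 2.22, 2.79, 2.79, 3.14, 3.14, 3.14].

### API

Orientations are given as a unit quaternion [w, x, y, z].
In Python, from plant import telemetry, camera, r, finder gives the robot as it stands.
- The arm moves only by the shell command python3 -m handwheel 'ROWS' [FORCE]. ROWS is text: rows parted by semicolons, each of 7 numbers parted by spaces: the shift along the tool's x, y, z in mm, then the turn, a rotation vector about the tool's x, y, z in degrees, then the finger opening in mm, from 0 to 87. A call has 1 to 12 rows; each row shifts and turns the commanded pose from where the row before left it, along the tool's axes as they then stand; what a row does not reach is not made up. A row lasts 1/8 s, in which the tool goes at most 62.5 mm and 10.7 degrees, less where a joint would pass 70% of its speed; a pose out of reach is approached as far as the arm can. A call is refused whole if a number of a shift passes 62.5 or a number of a turn 10.7, either way. A call with a gripper value outside its range is refused whole. The fingers move at their own pace and stop on an object; FORCE is the grip in N (left out, the last holds). Time passes only in rows, so rows that do not move let the fingers close. It gives the time, the measured TCP pose, the force and the opening at its end, in the units of the state.
- telemetry.observe(): the state, without advancing time (a new reading comes with each control period).
- camera(name): name is "scene" or "top"; returns a dict with "img" (420x560x3 uint8, red, green, blue), "mtx" (3x3 intrinsics, pixels), "origin" and "orientation" of the camera in the world. Camera axes: x right, y up, looking along -z (the intrinsics and any distortion apply to the point x, -y, -z); pixel columns grow to the right and rows downward; lengths in m; the calibration is good to about 2 mm. A picture is of the moment at which its call begins. There is no depth.
- r.hand_in(): hands the job in, once; it reports no verdict.
Trained networks look in a picture, given as the dict that the camera call returned (one of the last four; its "shot" number tells which), for a name from the list of things; names that differ only in an ending like _2 or _b are one class to them, and where a whole thing is asked for, a point or a joint stands for the part that bears it (a point fixed in the world has none). Each returns a list of dicts, best first, with "score" (0 to 1); they miss things now and then, are a little off and sometimes report something else, mostly with a low value. They report only what shows in the picture. A call takes as long as a camera call. They do not tell look-alikes from the thing itself.
- finder.silhouettes(picture, query): "mask" (420x560 bool, what is visible of it) and "xy" ([column, row] in pixels, amid what is visible of it).
- finder.pinpoint(picture, query): "xy" ([column, row] in pixels: a listed point, or the origin of a listed thing).
The state is a dict: "time": time; "joint_pos": joint angles; "qvel": joint speeds; "effort": joint torques, N m; "tool_pos": TCP position; "tool_rot": TCP orientation; "ft_force": force on the tool from outside, world axes, zero at the start; "ft_torque": the same for the moment, N m; "width": opening from 0.0 (shut) to 1.0 (fully open).
Only numpy, scipy, OpenCV 4.12 (cv2) and the standard library are available. Lean on these libraries where they do the work, as an engineer would, in place of code of your own. Each camera call takes 0.05 s, during which the arm holds its last target. There are 200 camera calls.

## Working session

There is one attempt and no reset: what is moved stays moved. The work goes in short steps, Python scripts to look and compute and a shell command to move; the robot and the scene stay as the last step left them, time stands still between calls to the robot, and variables do not carry over. Pictures are saved under pics/ and viewed, about 12 in all and at most 16, crops included, and the job is handed in when it is done.

```bash
ls; mkdir -p pics; cat > h.py <<'E'
import numpy as np, cv2
from scipy.spatial.transform import Rotation as R
from plant import telemetry, camera, r, finder
def rot(q): return R.from_quat([q[1],q[2],q[3],q[0]]).as_matrix()
def proj(c,P):
    P=np.atleast_2d(P); q=(P-np.array(c["origin"]))@rot(c["orientation"])
    q=q*[1,-1,-1]; u=q@np.array(c["mtx"]).T; return u[:,:2]/u[:,2:]
def ray(c,xy):
    d=np.linalg.inv(c["mtx"])@np.array([xy[0],xy[1],1.]); d=rot(c["orientation"])@(d*[1,-1,-1]); return np.array(c["origin"]),d/np.linalg.norm(d)
def onz(c,xy,z):
    o,d=ray(c,xy); return o+d*(z-o[2])/d[2]
def tri(c1,x1,c2,x2):
    o1,d1=ray(c1,x1);o2,d2=ray(c2,x2)
    A=np.stack([d1,-d2],1); s=np.linalg.lstsq(A,o2-o1,rcond=None)[0]
    p,q=o1+d1*s[0],o2+d2*s[1]; return (p+q)/2,np.linalg.norm(p-q)
def save(n,img): cv2.imwrite(f"pics/{n}.png",img[...,::-1])
def st():
    s=telemetry.observe(); print("t",s["time"],"p",np.round(np.array(s["tool_pos"])*1e3,1),"q",np.round(s["tool_rot"],4),"F",np.round(s["ft_force"],1),"w",round(s["width"],3)); return s
E
python3 - <<'E'
from h import *
s=camera("scene");t=camera("top")
save("s0",s["img"]);save("t0",t["img"])
for c in(s,t): print(c["origin"],c["orientation"],c["mtx"],[k for k in c])
np.set_printoptions(precision=4,suppress=True)
for n in["plate_top","lanes","hole1","hole2","hole3","hole4","lever_hinge","lever_grip","gauge","mat"]:
    a=finder.pinpoint(s,n);b=finder.pinpoint(t,n)
    print(n,[(np.round(x["xy"],1),round(x["score"],2)) for x in a[:2]],[(np.round(x["xy"],1),round(x["score"],2)) for x in b[:2]],tri(s,a[0]["xy"],t,b[0]["xy"]) if a and b else "")
for x in finder.pinpoint(t,"rod_a"): print("rod",np.round(x["xy"],1),round(x["score"],2),onz(t,x["xy"],.011))
st();print(rot(telemetry.observe()["tool_rot"]))
E
```

```text
pics
[0.85042428 0.55467063 1.25434012] [0.22652059 0.05803732 0.252201   0.93899667] [[515.05374721   0.         281.73740852]
 [  0.         515.05374721 213.67723174]
 [  0.           0.           1.        ]] ['img', 'mtx', 'origin', 'orientation', 'shot']
[ 0.38133298 -0.02930405  1.53430851] [-0.69813337 -0.03169528  0.03850428  0.71422869] [[502.70455717   0.         281.97605225]
 [  0.         502.70455717 208.59312459]
 [  0.           0.           1.        ]] ['img', 'mtx', 'origin', 'orientation', 'shot']
plate_top [(array([339.1, 310.7]), 0.61), (array([295.4, 232.9]), 0.58)] [(array([253.9, 197.9]), 0.72), (array([342.5, 184.3]), 0.54)] (array([ 0.5357,  0.1138, -0.171 ]), np.float64(0.17148810135990467))
lanes [] [(array([226.7, 202.5]), 0.68), (array([254.5, 199.8]), 0.67)] 
hole1 [(array([297.1, 228.9]), 0.88), (array([272.5, 239.6]), 0.86)] [(array([260.4, 205.9]), 0.96), (array([257.3, 192.8]), 0.75)] (array([0.5355, 0.0156, 0.0959]), np.float64(0.004599644929146289))
hole2 [(array([297.1, 228.9]), 0.88), (array([272.5, 239.6]), 0.86)] [(array([260.4, 205.9]), 0.9
[... 980 characters left out ...]
0003]), np.float64(0.012514802452142244))
mat [(array([261.9, 173.1]), 0.93)] [(array([344.6, 211.4]), 0.59)] (array([ 0.5197, -0.236 ,  0.0114]), np.float64(0.000925993724671005))
rod [386.8 232.7] 0.76 [ 0.4523 -0.3623  0.011 ]
rod [341.1 186. ] 0.74 [ 0.5984 -0.2284  0.011 ]
rod [309.5 195. ] 0.68 [ 0.5728 -0.1308  0.011 ]
rod [387.4 190.3] 0.68 [ 0.582  -0.3698  0.011 ]
rod [438.7 224.1] 0.53 [ 0.4749 -0.5216  0.011 ]
rod [391.9 285.5] 0.48 [ 0.2934 -0.3706  0.011 ]
rod [346.2 243.8] 0.45 [ 0.4215 -0.2377  0.011 ]
t 1.15 p [ 241.  -603.7  292.2] q [ 0.1335 -0.1335  0.6944 -0.6944] F [-0.3  0.7 -0.5] w 1.003
[[-0.9288 -0.      0.3707]
 [-0.3707  0.0001 -0.9288]
 [-0.     -1.     -0.0001]]
```

```bash
python3 - <<'E'
import cv2
for n in("s0","t0"):
    i=cv2.imread(f"pics/{n}.png"); cv2.imwrite(f"pics/{n}b.png",cv2.resize(i[120:400,150:510] if n=="t0" else i[110:350,180:440],None,fx=2.2 if n=="t0" else 2.4,fy=2.2 if n=="t0" else 2.4,interpolation=cv2.INTER_CUBIC))
E
```

```text
(no output)
```

View pics/t0b.png

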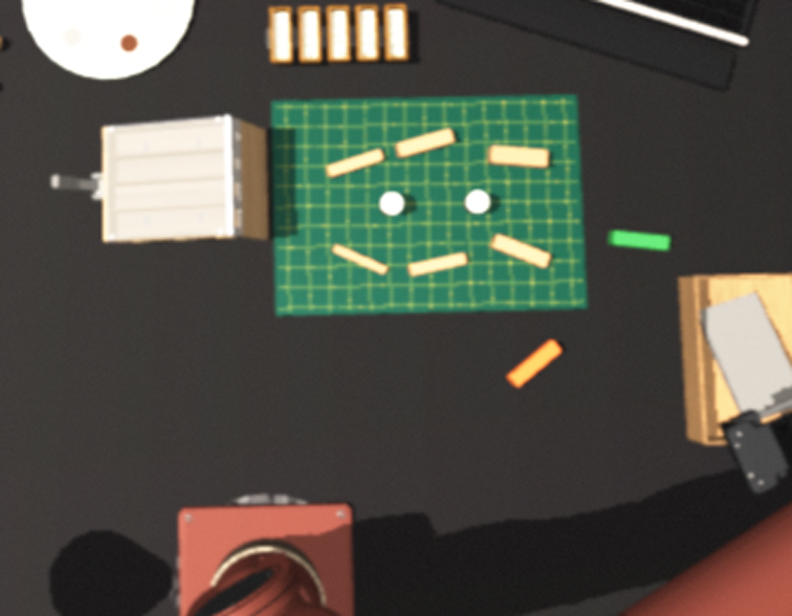

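View pics/s0.png

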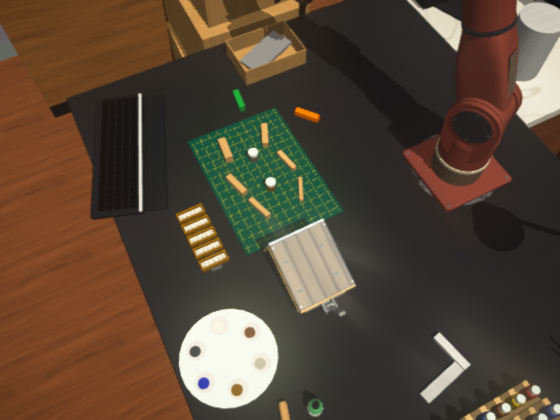

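```bash
python3 - <<'E'
from h import *
t=camera("top");s=camera("scene")
i=cv2.resize(t["img"][160:245,165:285],None,fx=6.6,fy=6.6,interpolation=cv2.INTER_CUBIC)
save("t1",i)
np.savez("cams.npz",to=t["origin"],tq=t["orientation"],tm=t["mtx"],so=s["origin"],sq=s["orientation"],sm=s["mtx"])
for n in("hole1","plate_top","lever_grip"):
  for q in finder.pinpoint(t,n): print(n,np.round(q["xy"],1),round(q["score"],2))
E
```

```text
hole1 [258.4 210. ] 0.94
hole1 [260.4 218.8] 0.93
hole1 [257.7 183.5] 0.78
hole1 [254.4 193.5] 0.62
plate_top [253.  198.2] 0.57
plate_top [324.7 213.8] 0.41
lever_grip [181.7 201.8] 0.64
```

View pics/t1.png

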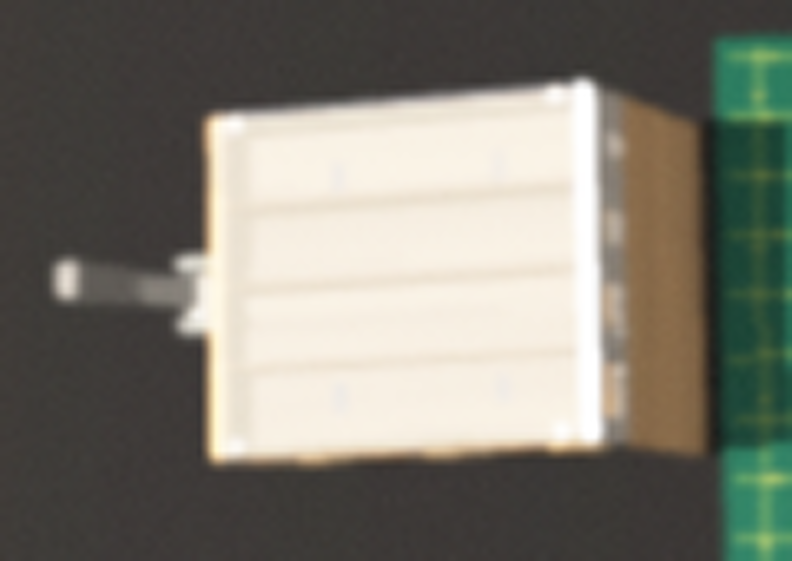

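```bash
cat >> h.py <<'E'
def tc():
    d=np.load("cams.npz"); return dict(origin=d["to"],orientation=d["tq"],mtx=d["tm"]),dict(origin=d["so"],orientation=d["sq"],mtx=d["sm"])
E
python3 - <<'E'
from h import *
t,s=tc()
f=lambda u,v:((u+.5)/6.6-.5+165,(v+.5)/6.6-.5+160)
a=onz(t,f(597,84),.135);b=onz(t,f(605,446),.135)
print(a,b,np.linalg.norm(a-b),"mid",(a+b)/2,"yaw of edge",np.degrees(np.arctan2(*(a-b)[[1,0]])))
for u,v in((702,124),(706,456)): print("panel",onz(t,f(u,v),.007))
for u,v in((205,116),(207,463)): print("back",[onz(t,f(u,v),z) for z in(.075,.06)])
print("hinge~",onz(t,f(195,294),.032),"grip end",onz(t,f(62,280),.106),"grip mid",onz(t,(181.7,201.8),.091))
for xy in((258.4,210),(260.4,218.8),(257.7,183.5),(254.4,193.5)): print("hole",onz(t,xy,.1146))
E
```

```text
[0.62499689 0.02907437 0.135     ] [0.47026715 0.02846751 0.135     ] 0.15473092671597255 mid [0.54763202 0.02877094 0.135     ] yaw of edge 0.2247158444497868
panel [ 0.62738527 -0.01407647  0.007     ]
panel [ 0.47273504 -0.012666    0.007     ]
back [array([0.62484374, 0.20582886, 0.075     ]), array([0.62734674, 0.20824576, 0.06      ])]
back [array([0.47056587, 0.20590627, 0.075     ]), array([0.47148308, 0.20832396, 0.06      ])]
hinge~ [0.55024552 0.21780442 0.032     ] grip end [0.5492953  0.26301027 0.106     ] grip mid [0.55114458 0.24382711 0.091     ]
hole [0.52012691 0.02231088 0.1146    ]
hole [0.49497054 0.01711598 0.1146    ]
hole [0.59607183 0.02289669 0.1146    ]
hole [0.56754362 0.03281027 0.1146    ]
```

```bash
python3 -m handwheel '0 0 0 0 -9.75 0 0;0 0 0 0 -9.75 0 0;0 0 0 0 -9.75 0 0;0 0 0 0 -9.75 0 0;0 0 0 0 -9.75 0 0;0 0 0 0 -9.75 0 0;0 0 0 0 -9.75 0 0;0 0 61.8 0 0 0 0;0 0 61.8 0 0 0 0;0 0 61.8 0 0 0 0;0 0 61.8 0 0 0 0;0 0 61.8 0 0 0 0' 30
python3 -m handwheel '-61.5 0 0 0 0 0 0;-61.5 0 0 0 0 0 0;-61.5 0 0 0 0 0 0;-61.5 0 0 0 0 0 0;-61.5 0 0 0 0 0 0;-61.5 0 0 0 0 0 0;-61.5 0 0 0 0 0 0;-61.5 0 0 0 0 0 0;-61.5 0 0 0 0 0 0;-61.5 0 0 0 0 0 0;-61.5 0 0 0 0 0 0'
python3 -m handwheel '0 0 0 0 0 0 0;0 0 0 0 0 0 0'
python3 -c "
from h import *
s=st();print(np.round(s['joint_pos'],2)); print(rot(s['tool_rot']).round(4))"
```

```text
time: 2.9
tool_pos: [0.5516, -0.6036, 0.2924]
tool_rot: [-0.5, 0.5, -0.5, 0.5]
ft_force: [0.5, -1.1, -0.2]
width: 0.005
time: 4.28
tool_pos: [0.5496, 0.0747, 0.2926]
tool_rot: [-0.5, 0.5, -0.5, 0.5]
ft_force: [1.3, -1.0, -0.1]
width: 0.006
time: 4.53
tool_pos: [0.5499, 0.0725, 0.2922]
tool_rot: [-0.5, 0.5, -0.5, 0.5]
ft_force: [-0.6, -0.7, 0.4]
width: 0.003
t 4.525 p [549.9  72.5 292.2] q [-0.5     0.5002 -0.4998  0.5   ] F [-0.6 -0.7  0.4] w 0.003
[ 0.26  0.18 -0.53  1.68  0.09  1.31 -0.29]
[[ 4.e-04 -0.e+00  1.e+00]
 [-1.e+00 -5.e-04  4.e-04]
 [ 5.e-04 -1.e+00 -0.e+00]]
```

```bash
python3 -m handwheel '-61 0 0 0 0 0 0;-61 0 0 0 0 0 0;-60.5 0 0 0 0 0 0;0 52 0 0 0 0 0;0 52 0 0 0 0 0;0 0 0 0 0 0 0;-4.3 9.7 0 0 0 0 0;-4.3 9.7 0 0 0 0 0;-4.3 9.7 0 0 0 0 0'
python3 -m handwheel '-3.7 8.3 0 0 0 0 0;-3.7 8.3 0 0 0 0 0;-3.7 8.3 0 0 0 0 0;-1.3 7.3 0 0 0 0 0;-1.3 7.3 0 0 0 0 0;0 0 0 0 0 0 0'
python3 -m handwheel '-1.3 7.3 0 0 0 0 0;0 0 0 0 0 0 0;0 0 0 0 0 0 0'
python3 - <<'E'
from h import *
s=camera("scene");save("s2",cv2.resize(s["img"][240:340,260:400],None,fx=5,fy=5,interpolation=cv2.INTER_CUBIC));st()
E
```

```text
time: 5.65
tool_pos: [0.5515, 0.275, 0.165]
tool_rot: [0.506, -0.496, 0.5, -0.499]
ft_force: [-3.3, 13.0, 19.4]
width: 0.004
time: 6.4
tool_pos: [0.5495, 0.2816, 0.1189]
tool_rot: [-0.5, 0.501, -0.5, 0.5]
ft_force: [0.8, -0.2, -0.6]
width: 0.005
time: 6.78
tool_pos: [0.5495, 0.283, 0.1118]
tool_rot: [-0.5, 0.5, -0.5, 0.5]
ft_force: [-0.2, -0.4, 0.2]
width: 0.002
t 6.825 p [549.6 283.  111.9] q [-0.4997  0.5003 -0.5001  0.4999] F [ 0.4 -1.5 -0.2] w 0.008
```

View pics/s2.png

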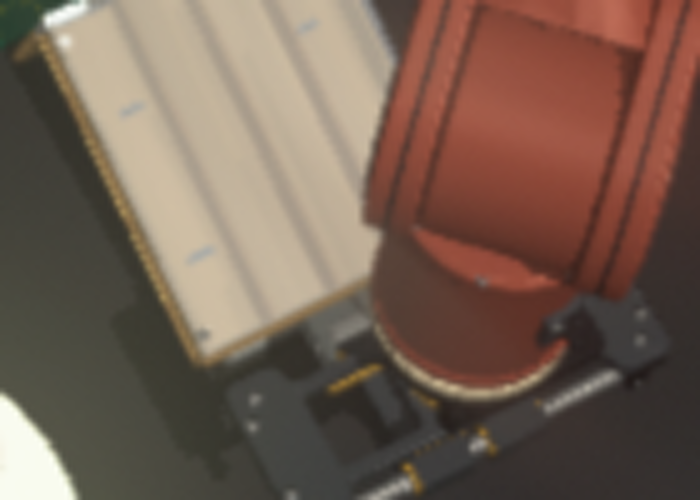

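```bash
python3 -m handwheel '0 3 0 0 0 0 0;0 0 0 0 0 0 0'; python3 -m handwheel '0 3 0 0 0 0 0;0 0 0 0 0 0 0';python3 -m handwheel '0 3 0 0 0 0 0;0 0 0 0 0 0 0'

```

```text
time: 7.08
tool_pos: [0.5498, 0.2833, 0.1111]
tool_rot: [-0.5, 0.5, -0.5, 0.5]
ft_force: [-5.9, -5.1, 19.4]
width: 0.005
time: 7.32
tool_pos: [0.55, 0.2834, 0.1107]
tool_rot: [-0.5, 0.5, -0.499, 0.501]
ft_force: [-15.9, -11.7, 42.5]
width: 0.008
time: 7.58
tool_pos: [0.55, 0.2835, 0.1104]
tool_rot: [-0.5, 0.5, -0.499, 0.501]
ft_force: [-24.6, -18.2, 69.0]
width: 0.005
```

```bash
python3 -m handwheel '0 -60 0 0 0 0 0;0 -60 0 0 0 0 0;0 0 -50 0 0 0 0;0 0 -50 0 0 0 0;56 0 0 0 0 0 0;56 0 0 0 0 0 0;56 0 0 0 0 0 0;55 0 0 0 0 0 0;0 40 0 0 0 0 0;0 40 0 0 0 0 0;0 0 0 0 0 0 0;0 0 0 0 0 0 0'
python3 -m handwheel '0 0 4 0 0 0 0;0 0 0 0 0 0 0';python3 -m handwheel '0 0 3 0 0 0 0;0 0 0 0 0 0 0';python3 -m handwheel '0 0 3 0 0 0 0;0 0 0 0 0 0 0'
```

```text
time: 9.07
tool_pos: [0.4504, 0.0607, 0.1446]
tool_rot: [0.5, -0.5, 0.5, -0.5]
ft_force: [0.2, -0.6, 0.8]
width: 0.003
time: 9.32
tool_pos: [0.4548, 0.0604, 0.1445]
tool_rot: [0.501, -0.499, 0.499, -0.5]
ft_force: [-0.6, 0.5, -0.7]
width: 0.008
time: 9.57
tool_pos: [0.4571, 0.0603, 0.1435]
tool_rot: [0.5, -0.5, 0.5, -0.5]
ft_force: [0.6, 0.3, 0.3]
width: 0.003
time: 9.82
tool_pos: [0.4599, 0.0603, 0.1433]
tool_rot: [0.5, -0.5, 0.5, -0.5]
ft_force: [-0.6, 0.4, -0.0]
width: 0.009
```

```bash
for i in 1; do python3 -m handwheel '0 0 2 0 0 0 0;0 0 0 0 0 0 0';python3 -m handwheel '0 0 2 0 0 0 0;0 0 0 0 0 0 0';python3 -m handwheel '0 0 2 0 0 0 0;0 0 0 0 0 0 0';python3 -m handwheel '0 0 2 0 0 0 0;0 0 0 0 0 0 0'; done | egrep 'pos|force'
```

```text
tool_pos: [0.4606, 0.0603, 0.1429]
ft_force: [-7.4, -0.5, 4.0]
tool_pos: [0.4609, 0.0604, 0.1425]
ft_force: [-15.7, 0.0, 9.1]
tool_pos: [0.4611, 0.0605, 0.142]
ft_force: [-24.8, 1.1, 13.4]
tool_pos: [0.4613, 0.0606, 0.1416]
ft_force: [-33.0, 1.6, 22.2]
```

```bash
(python3 -m handwheel '0 0 -10 0 0 0 0;0 -40 0 0 0 0 0;0 -40 0 0 0 0 0;0 0 49 0 0 0 0;0 0 49 0 0 0 0;0 0 49 0 0 0 0;0 0 49 0 0 0 0;0 40 0 0 0 0 0;0 40 0 0 0 0 0;0 0 0 0 0 0 0;0 0 0 0 0 0 0'
python3 -m handwheel '0 0 -6 0 0 0 0;0 0 0 0 0 0 0';python3 -m handwheel '0 0 -3 0 0 0 0;0 0 0 0 0 0 0';python3 -m handwheel '0 0 -2 0 0 0 0;0 0 0 0 0 0 0';python3 -m handwheel '0 0 -2 0 0 0 0;0 0 0 0 0 0 0')| egrep 'pos|force'
```

```text
tool_pos: [0.6546, 0.0604, 0.1451]
ft_force: [-0.1, -0.1, 0.2]
tool_pos: [0.648, 0.0604, 0.145]
ft_force: [0.3, 0.1, -0.5]
tool_pos: [0.6447, 0.0603, 0.1437]
ft_force: [-0.3, -0.0, 0.5]
tool_pos: [0.6429, 0.0603, 0.1434]
ft_force: [0.3, -0.1, -0.3]
tool_pos: [0.6422, 0.0603, 0.1441]
ft_force: [6.7, -0.8, -1.2]
```

```bash
python3 -m handwheel '0 0 10 0 0 0 87;0 -60 0 0 0 0 87;0 -60 0 0 0 0 87;0 -30 0 0 0 0 87;0 0 -50 0 0 0 87;0 0 -50 0 0 0 87;0 0 0 0 0 0 87'
cat >> h.py <<'E'
def rods(c,B=(0.0015,0.)):
    im=c["img"]; hsv=cv2.cvtColor(im,cv2.COLOR_RGB2HSV).astype(int)
    m=((hsv[...,0]<24)&(hsv[...,1]>50)&(hsv[...,1]<200)&(hsv[...,2]>140)).astype(np.uint8)
    big=cv2.resize(im,None,fx=8,fy=8,interpolation=cv2.INTER_CUBIC); hb=cv2.cvtColor(big,cv2.COLOR_RGB2HSV).astype(int)
    mb=((hb[...,0]<26)&(hb[...,1]>45)&(hb[...,1]<215)&(hb[...,2]>135)).astype(np.uint8)
    n,l,stt,cen=cv2.connectedComponentsWithStats(mb); out=[]
    for k in range(1,n):
        if stt[k,4]<64*35: continue
        p=np.argwhere(l==k)[:,::-1]; 
        (u,v),(w,h),a=cv2.minAreaRect(p.astype(np.float32)); cpt=((u+.5)/8-.5,(v+.5)/8-.5)
        P=onz(c,cpt,.018)
        if not(.36<P[0]<.70 and -.47<P[1]<-.0): continue
        box=cv2.boxPoints(((u,v),(w,h),a)); W=np.array([onz(c,((x+.5)/8-.5,(y+.5)/8-.5),.018) for x,y in box])
        e=[W[1]-W[0],W[2]-W[1]]; L=[np.linalg.norm(x) for x in e]; d=e[int(np.argmax(L))]
        if d[1]<0:d=-d
        out.append((np.round(P[:2]*1e3,1)+np.array(B)*1e3,np.round(np.degrees(np.arctan2(d[0],d[1])),1),np.round(sorted([x*1e3 for x in L]),1),np.round(cpt,1)))
    return sorted(out,key=lambda o:-o[0][1])
E
python3 - <<'E'
from h import *
c=camera("top"); save("t3",c["img"])
for o in rods(c): print("xy",o[0],"ang(toward +x from +y)",o[1],"dims",o[2],"px",o[3])
st()
E
```

```text
time: 14.08
tool_pos: [0.5481, 0.0605, 0.2934]
tool_rot: [-0.5, 0.501, -0.5, 0.5]
ft_force: [1.0, -0.2, -0.0]
width: 0.715
xy [ 577.4 -133.7] ang(toward +x from +y) -17.5 dims [19.7 80.6] px [310.6 193.7]
xy [ 444.6 -137.8] ang(toward +x from +y) 25.9 dims [14.3 81.1] px [313.2 237.3]
xy [ 591.5 -207.3] ang(toward +x from +y) 1.1 dims [1169.8 1425.1] px [334.6 188.6]
xy [ 603.7 -232.7] ang(toward +x from +y) -13.8 dims [22.3 84.2] px [342.8 184.4]
xy [ 435.2 -244.3] ang(toward +x from +y) -10.9 dims [17.9 83.7] px [348.6 239.6]
xy [ 451.3 -359.1] ang(toward +x from +y) 23.7 dims [20.9 80.3] px [386.3 233.4]
xy [ 581.8 -362.2] ang(toward +x from +y) 6.1 dims [24.5 79.1] px [385.4 190.6]
t 14.125 p [550.   60.2 293.8] q [-0.4999  0.5003 -0.4996  0.5002] F [-0.6 -0.3 -0.1] w 0.768
```

```bash
(python3 -m handwheel '45 0 1 0 0 0 0;45 0 0 0 0 0 0;0 50 0 0 0 0 0;0 50.5 0 0 0 0 0;0 0 0 0 0 0 0;-35 0 0 0 0 0 0;0 0 0 0 0 0 0;0 0 0 0 0 0 0'
python3 -m handwheel '-4 0 0 0 0 0 0;0 0 0 0 0 0 0';python3 -m handwheel '-2 0 0 0 0 0 0;0 0 0 0 0 0 0';python3 -m handwheel '-2 0 0 0 0 0 0;0 0 0 0 0 0 0';python3 -m handwheel '-2 0 0 0 0 0 0;0 0 0 0 0 0 0')| egrep 'pos|force'
```

```text
tool_pos: [0.5531, 0.0051, 0.1946]
ft_force: [-0.0, -0.6, -0.5]
tool_pos: [0.552, 0.0091, 0.1932]
ft_force: [-0.8, -0.7, -0.7]
tool_pos: [0.5518, 0.0113, 0.1929]
ft_force: [-0.2, -0.1, 0.4]
tool_pos: [0.5518, 0.0135, 0.1928]
ft_force: [-1.1, -0.3, -0.6]
tool_pos: [0.5519, 0.0155, 0.1929]
ft_force: [0.6, -0.7, -0.6]
```

```bash
(python3 -m handwheel '-2 0 0 0 0 0 0;0 0 0 0 0 0 0';python3 -m handwheel '-2 0 0 0 0 0 0;0 0 0 0 0 0 0';python3 -m handwheel '-2 0 0 0 0 0 0;0 0 0 0 0 0 0';python3 -m handwheel '-2 0 0 0 0 0 0;0 0 0 0 0 0 0')| egrep 'pos|force'
```

```text
tool_pos: [0.5519, 0.0175, 0.1929]
ft_force: [1.2, 0.6, -0.6]
tool_pos: [0.5519, 0.0195, 0.1929]
ft_force: [0.9, 0.3, 0.3]
tool_pos: [0.5519, 0.0206, 0.1929]
ft_force: [0.5, -3.0, 0.3]
tool_pos: [0.5519, 0.0211, 0.1928]
ft_force: [-0.5, -8.4, 0.9]
```

```bash
python3 -m handwheel '12 0 0 0 0 0 48;0 -60 0 0 0 0 48;56.4 0 16 0 0 0 48;56.4 0 16.6 0 0 0 48;56.4 0 0 0 0 0 48;0 0 0 0 -8.75 0 48;0 0 0 0 -8.75 0 48;0 50 0 0 0 0 48;0 50 0 0 0 0 48;0 0 0 0 0 0 48;0 0 0 0 0 0 48;0 0 0 0 0 0 48' 30; python3 - <<'E'
from h import *
st();s=camera("scene");save("s4",cv2.resize(s["img"][100:230,170:350],None,fx=4,fy=4,interpolation=cv2.INTER_CUBIC))
E
```

```text
time: 18.62
tool_pos: [0.5858, -0.1581, 0.1554]
tool_rot: [0.571, -0.57, 0.417, -0.419]
ft_force: [0.2, 0.2, -0.1]
width: 0.551
t 18.625 p [ 585.8 -158.1  155.4] q [ 0.5708 -0.5697  0.4169 -0.4193] F [ 0.2  0.2 -0.1] w 0.551
```

View pics/s4.png

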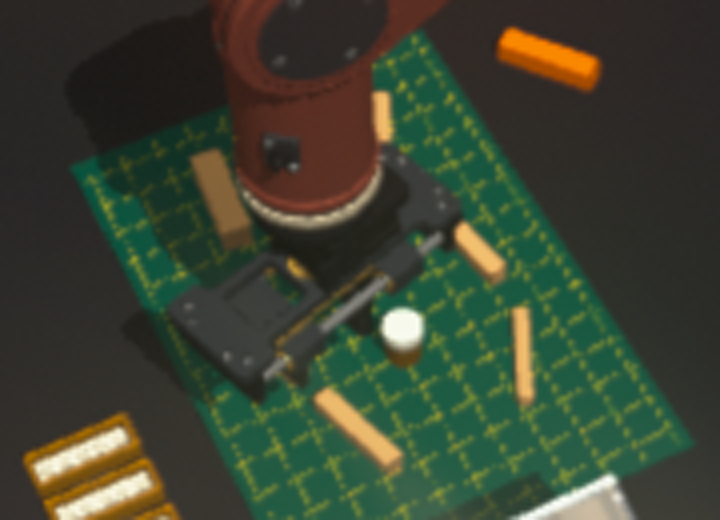

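```bash
python3 - <<'E'
from h import *
t,s=tc()
d=np.array([-.3007,.9537,0]);m=np.array([.577,-.134,.017])
for P in(m-.04*d,m+.04*d,m-.024*d,[.5858,-.1581,.085]): print(((proj(s,P)-[170,100])*4).round())
c=camera("top")
for o in rods(c): print(*o)
E
```

```text
[[318. 391.]]
[[396. 461.]]
[[333. 405.]]
[[325. 352.]]
[ 511.1 -185.6] -86.0 [193.4 571.5] [328.3 215. ]
[ 591.7 -207.6] 1.1 [1169.4 1424.3] [334.7 188.5]
[ 451.3 -359.3] 23.0 [23.7 84.6] [386.4 233.4]
[ 581.8 -362.2] 5.9 [23.8 78.3] [385.4 190.6]
```

```bash
python3 -m handwheel '0 40 0 0 0 0 48;0 31 0 0 0 0 48;0 10 0 0 0 0 48;0 0 0 0 0 0 48'; python3 -m handwheel '0 0 0 0 0 0 0;0 0 0 0 0 0 0;0 0 0 0 0 0 0;0 0 0 0 0 0 0;0 0 0 0 0 0 0' 30
```

```text
time: 19.23
tool_pos: [0.5851, -0.1579, 0.0736]
tool_rot: [0.57, -0.57, 0.418, -0.418]
ft_force: [0.1, 0.7, 0.2]
width: 0.555
time: 19.85
tool_pos: [0.5852, -0.1583, 0.0732]
tool_rot: [0.57, -0.57, 0.418, -0.419]
ft_force: [-0.3, -1.4, 5.3]
width: 0.16
```

```bash
cat >> h.py <<'E'
XC,YT=.5514,.0343
A=np.array([0,np.cos(np.radians(20)),-np.sin(np.radians(20))]);U=np.array([0,np.sin(np.radians(20)),np.cos(np.radians(20))])
RI=np.stack([-A,-U,[1,0,0]],1)
def plan(P,Rt):
    s=st();Rc=rot(s["tool_rot"]); P=np.array(P)
    print("F",np.round(s["ft_force"],1),"shift mm",((P-s["tool_pos"])@Rc*1e3).round(1),"turn deg",np.degrees(R.from_matrix(Rc.T@Rt).as_rotvec()).round(2))
def ins(hole,b,off=0.,Rt=RI):
    "TCP for strip bottom `off` mm above tips, grasp point b mm along lane axis from face"
    P=np.array([XC+(-.054,-.018,.018,.054)[hole-1],YT,.135])-.0315*U+(.07+.00075-off*1e-3)*U+b*1e-3*A
    print("target",(P*1e3).round(1)); plan(P,Rt)
def grasp(x,y,al,back=24,z=.0745):
    a=np.radians(al);d=np.array([np.sin(a),np.cos(a),0]);P=np.array([x/1e3,y/1e3,z])-back/1e3*d
    Rt=np.stack([-d,[0,0,-1],[np.cos(a),-np.sin(a),0]],1)
    print("grasp",(P*1e3).round(1)); plan(P,Rt)
E
python3 -m handwheel '0 -50 0 0 0 0 0;0 -50 0 0 0 0 0;0 -50 0 0 0 0 0;0 0 0 0 8.75 0 0;0 0 0 0 8.75 0 0;0 0 0 0 0 -10 0;0 0 0 0 0 -10 0;0 0 0 0 0 0 0;0 0 0 0 0 0 0' 40
python3 -c "
from h import *
ins(3,-76)"
```

```text
time: 20.98
tool_pos: [0.5844, -0.1585, 0.2222]
tool_rot: [-0.406, 0.578, -0.407, 0.579]
ft_force: [-0.3, -0.7, 0.2]
width: 0.159
target [569.4 -23.7 197.9]
t 20.975 p [ 584.4 -158.5  222.2] q [-0.4062  0.5784 -0.4068  0.5787] F [-0.3 -0.7  0.2] w 0.159
F [-0.3 -0.7  0.2] shift mm [-135.1  -22.8  -15.1] turn deg [ 0.02 -0.04 -0.18]
```

```bash
python3 -m handwheel '-40 -22.8 -15.1 0 0 0 0;-50 0 0 0 0 0 0;-45 0 0 0 0 -0.2 0;0 0 0 0 0 0 0;0 0 0 0 0 0 0;0 0 0 0 0 0 0'
python3 - <<'E'
from h import *
ins(3,-76)
s=camera("top");save("t5",cv2.resize(s["img"][160:250,190:330],None,fx=5.5,fy=5.5,interpolation=cv2.INTER_CUBIC))
E
```

```text
time: 21.72
tool_pos: [0.5696, -0.0255, 0.1976]
tool_rot: [-0.404, 0.579, -0.406, 0.581]
ft_force: [0.1, 0.5, 0.7]
width: 0.155
target [569.4 -23.7 197.9]
t 21.725 p [569.6 -25.5 197.6] q [-0.4037  0.5791 -0.4056  0.5807] F [0.1 0.5 0.7] w 0.155
F [0.1 0.5 0.7] shift mm [-1.6 -0.9 -0.2] turn deg [ 0.05 -0.19  0.18]
```

View pics/t5.png

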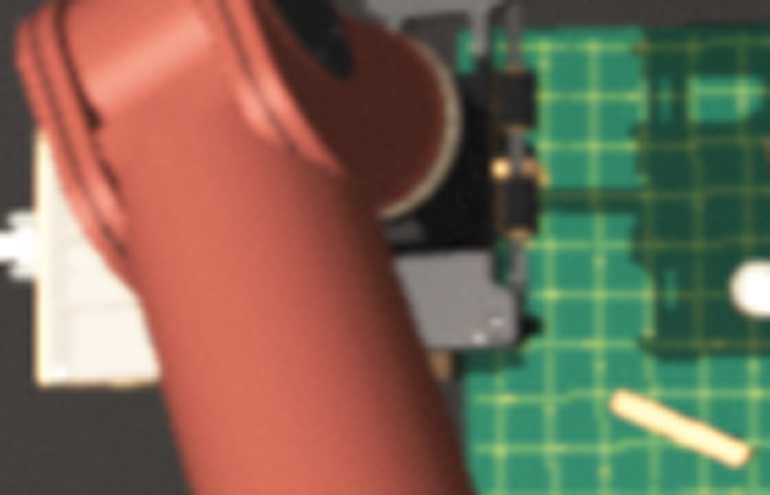

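```bash
(python3 -m handwheel '-1.6 -0.9 -0.2 0 0 0 0;-6 0 0 0 0 0 0;0 0 0 0 0 0 0';python3 -m handwheel '-5 0 0 0 0 0 0;0 0 0 0 0 0 0';python3 -m handwheel '-4 0 0 0 0 0 0;0 0 0 0 0 0 0';python3 -m handwheel '-4 0 0 0 0 0 0;0 0 0 0 0 0 0') | egrep 'pos|force'; python3 -c "
from h import *
ins(3,-57)"
```

```text
tool_pos: [0.5691, -0.015, 0.1952]
ft_force: [0.1, 0.0, -0.5]
tool_pos: [0.5692, -0.0122, 0.1938]
ft_force: [0.1, -4.4, 1.7]
tool_pos: [0.5693, -0.0118, 0.1933]
ft_force: [-2.7, -13.6, 7.0]
tool_pos: [0.5694, -0.0111, 0.1926]
ft_force: [-1.1, -22.2, 11.0]
target [569.4  -5.8 191.4]
t 22.9 p [569.4 -11.1 192.6] q [-0.3995  0.5806 -0.4036  0.5835] F [ -1.1 -22.2  11. ] w 0.155
F [ -1.1 -22.2  11. ] shift mm [-5.4 -0.7  0. ] turn deg [ 0.13 -0.38  0.8 ]
```

```bash
(python3 -m handwheel '9 0 0 0 0 0 0;0 -1.5 0 0 0 0 0;0 0 0 0 0 0 0';python3 -m handwheel '-4 0 0 0 0 0 0;0 0 0 0 0 0 0';python3 -m handwheel '-4 0 0 0 0 0 0;0 0 0 0 0 0 0';python3 -m handwheel '-3 0 0 0 0 0 0;0 0 0 0 0 0 0') | egrep 'pos|force'; python3 -c "
from h import *
ins(3,-57);print(telemetry.observe()['ft_torque'])"
```

```text
tool_pos: [0.5692, -0.0114, 0.1954]
ft_force: [1.1, -2.9, 1.0]
tool_pos: [0.5693, -0.011, 0.1949]
ft_force: [-1.1, -13.0, 7.4]
tool_pos: [0.5693, -0.0104, 0.1942]
ft_force: [-1.7, -23.0, 11.7]
tool_pos: [0.5694, -0.0096, 0.1935]
ft_force: [-2.4, -29.2, 12.6]
target [569.4  -5.8 191.4]
t 24.025 p [569.4  -9.6 193.5] q [-0.3989  0.5808 -0.4033  0.5839] F [ -2.4 -29.2  12.6] w 0.157
F [ -2.4 -29.2  12.6] shift mm [-4.3  0.6  0. ] turn deg [ 0.15 -0.41  0.89]
[-6.22507363  0.18393358 -0.01958337]
```

```bash
python3 - <<'E'
from h import *
t,s=tc()
im=cv2.imread("pics/s0.png")[...,::-1]
x0,y0,x1,y1=250,205,350,320;f=5
b=cv2.resize(im[y0:y1,x0:x1],None,fx=f,fy=f,interpolation=cv2.INTER_CUBIC)
for z,col in((.135,(255,0,0)),(.125,(0,255,0)),(.115,(0,0,255))):
    P=[[XC+e,YT,z] for e in(-.076,.076)]
    q=((proj(s,P)-[x0,y0]+.5)*f-.5).round().astype(int); cv2.line(b,tuple(map(int,q[0])),tuple(map(int,q[1])),col,1); print(z,proj(s,P).round(1))
im=cv2.imread("pics/t0.png")[...,::-1]
X0,Y0=225,160
c=cv2.resize(im[Y0:245,X0:285],None,fx=5,fy=5,interpolation=cv2.INTER_CUBIC)
for z,col in((.135,(255,0,0)),(.115,(0,0,255))):
    q=((proj(t,[[XC+e,YT,z] for e in(-.076,.076)])-[X0,Y0]+.5)*5-.5).round().astype(int); cv2.line(c,tuple(map(int,q[0])),tuple(map(int,q[1])),col,1)
o=np.zeros((575,820,3),np.uint8);o[:b.shape[0],:500]=b;o[:425,510:810]=c;save("s6",o[:,:800])
E
```

```text
0.135 [[323.1 217.8]
 [268.5 242.7]]
0.125 [[322.9 219.7]
 [268.7 244.5]]
0.115 [[322.6 221.7]
 [268.8 246.3]]
```

View pics/s6.png

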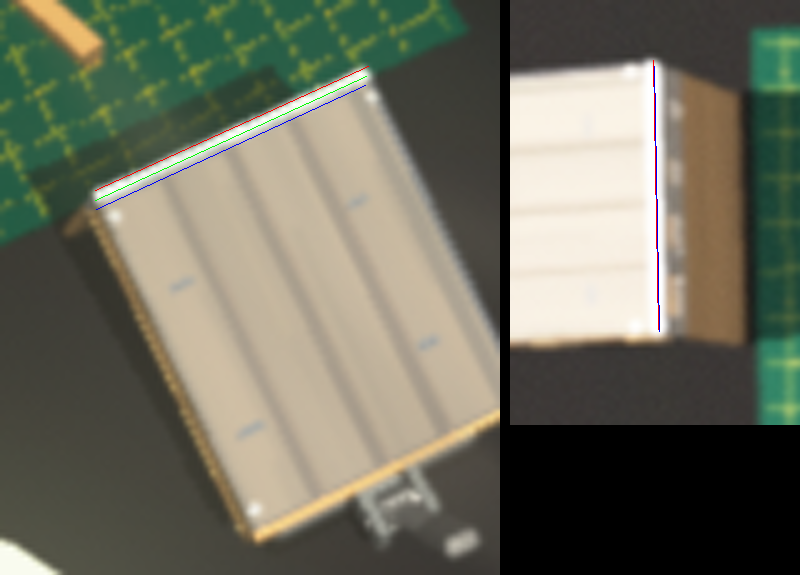

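```bash
(python3 -m handwheel '14 0 0 0 0 0 0;0 -36 0 0 0 0 0;-20 0 0 0 0 0 0;-20 0 0 0 0 0 0;0 0 0 0 0 0 0;0 0 0 0 0 0 0';python3 -m handwheel '0 2 0 0 0 0 0;0 0 0 0 0 0 0';python3 -m handwheel '0 2 0 0 0 0 0;0 0 0 0 0 0 0';python3 -m handwheel '0 1 0 0 0 0 0;0 0 0 0 0 0 0') | egrep 'pos|force|width'; python3 -c "
from h import *
ins(3,-57)"
```

```text
tool_pos: [0.5692, 0.0354, 0.2164]
ft_force: [-0.0, 0.2, 0.1]
width: 0.158
tool_pos: [0.5691, 0.0342, 0.2145]
ft_force: [0.7, -0.3, 0.1]
width: 0.156
tool_pos: [0.5691, 0.034, 0.2125]
ft_force: [0.6, -0.8, -0.6]
width: 0.154
tool_pos: [0.5691, 0.0339, 0.2116]
ft_force: [0.1, -0.0, -0.0]
width: 0.155
target [569.4  -5.8 191.4]
t 25.525 p [569.1  33.9 211.6] q [-0.4046  0.58   -0.4046  0.5799] F [ 0.1 -0.  -0. ] w 0.155
F [ 0.1 -0.  -0. ] shift mm [30.3 32.7  0.3] turn deg [0.   0.01 0.2 ]
```

```bash
(for k in 1; do python3 -m handwheel '0 1 0 0 0 0 0;0 0 0 0 0 0 0';python3 -m handwheel '0 1 0 0 0 0 0;0 0 0 0 0 0 0';python3 -m handwheel '0 1 0 0 0 0 0;0 0 0 0 0 0 0';python3 -m handwheel '0 1 0 0 0 0 0;0 0 0 0 0 0 0'; done) | egrep 'pos|force'; python3 -c "
from h import *
ins(3,-57)"
```

```text
tool_pos: [0.5691, 0.0336, 0.2107]
ft_force: [-0.1, -0.2, 0.3]
tool_pos: [0.5691, 0.0332, 0.2097]
ft_force: [0.1, -0.4, -0.7]
tool_pos: [0.5691, 0.0328, 0.2088]
ft_force: [-0.0, -0.4, -0.0]
tool_pos: [0.5691, 0.0325, 0.2078]
ft_force: [-0.2, 0.2, 0.8]
target [569.4  -5.8 191.4]
t 26.525 p [569.1  32.5 207.8] q [-0.4046  0.58   -0.4046  0.5799] F [-0.2  0.2  0.8] w 0.156
F [-0.2  0.2  0.8] shift mm [30.3 28.7  0.3] turn deg [0.01 0.01 0.2 ]
```

```bash
(for k in 1; do python3 -m handwheel '0 1 0 0 0 0 0;0 0 0 0 0 0 0';python3 -m handwheel '0 1 0 0 0 0 0;0 0 0 0 0 0 0';python3 -m handwheel '0 1 0 0 0 0 0;0 0 0 0 0 0 0';python3 -m handwheel '0 1 0 0 0 0 0;0 0 0 0 0 0 0'; done) | egrep 'pos|force'; python3 -c "
from h import *
ins(3,-57)"
```

```text
tool_pos: [0.5691, 0.0321, 0.2069]
ft_force: [0.7, -0.0, 0.1]
tool_pos: [0.5691, 0.0318, 0.206]
ft_force: [0.6, -0.1, 0.9]
tool_pos: [0.5691, 0.0314, 0.2051]
ft_force: [0.3, 0.4, -0.4]
tool_pos: [0.5691, 0.0311, 0.2041]
ft_force: [-0.7, 0.0, -0.1]
target [569.4  -5.8 191.4]
t 27.525 p [569.1  31.1 204.1] q [-0.4046  0.58   -0.4046  0.5799] F [-0.7  0.  -0.1] w 0.15
F [-0.7  0.  -0.1] shift mm [30.3 24.7  0.3] turn deg [0.   0.01 0.2 ]
```

```bash
python3 - <<'E'
from h import *
s=camera("scene");t=camera("top")
b=cv2.resize(s["img"][180:300,240:350],None,fx=4.8,fy=4.8,interpolation=cv2.INTER_CUBIC)
save("s7",b)
p=telemetry.observe()
T=np.array(p["tool_pos"]);Rc=rot(p["tool_rot"])
for k in(0,20,40,60,66): print(k,((proj(s,T+Rc@[-k/1e3,.065,0])-[240,180])*4.8).round())
E
```

```text
0 [[216. 208.]]
20 [[233. 243.]]
40 [[250. 278.]]
60 [[267. 313.]]
66 [[272. 324.]]
```

View pics/s7.png

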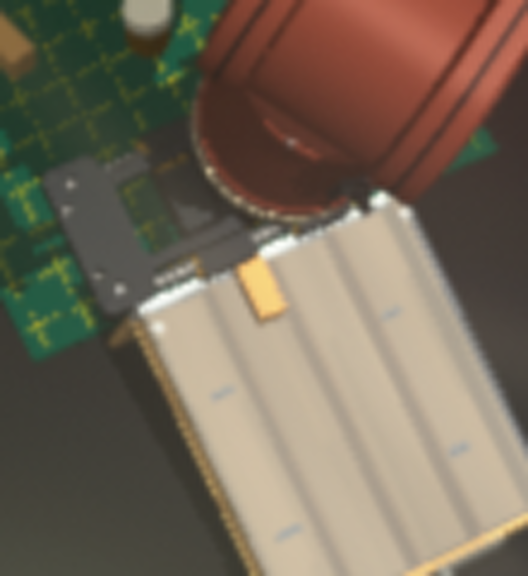

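```bash
(for k in 1; do python3 -m handwheel '0 1 0 0 0 0 0;0 0 0 0 0 0 0';python3 -m handwheel '0 1 0 0 0 0 0;0 0 0 0 0 0 0';python3 -m handwheel '0 1 0 0 0 0 0;0 0 0 0 0 0 0';python3 -m handwheel '0 1 0 0 0 0 0;0 0 0 0 0 0 0'; done) | egrep 'force'; python3 -c "
from h import *
ins(3,-57)"
```

```text
ft_force: [-0.3, -0.4, 3.7]
ft_force: [-2.5, 2.2, 10.3]
ft_force: [-3.3, 2.6, 11.9]
ft_force: [-2.8, 1.6, 12.2]
target [569.4  -5.8 191.4]
t 28.625 p [569.7  30.4 202. ] q [-0.4053  0.5794 -0.404   0.5804] F [-2.8  1.6 12.2] w 0.154
F [-2.8  1.6 12.2] shift mm [30.3 22.5 -0.4] turn deg [-0.13 -0.01  0.19]
```

```bash
python3 -m handwheel '0 -12 0 0 0 0 0;45 0 0 0 0 0 0;45 0 0 0 0 0 0;45 0 0 0 0 0 0;0 0 0 0 0 10 0;0 0 0 0 0 10 0;0 40 0 0 0 0 0;0 40 0 0 0 0 0;0 0 0 0 0 0 0;0 0 0 0 0 0 0'
python3 -c "
from h import *
p=telemetry.observe()['tool_pos']
grasp(p[0]*1e3,p[1]*1e3,0,0)"
```

```text
time: 29.88
tool_pos: [0.5699, -0.0928, 0.1799]
tool_rot: [-0.5, 0.501, -0.499, 0.501]
ft_force: [-0.1, 0.2, 0.5]
width: 0.153
grasp [569.9 -92.8  74.5]
t 29.875 p [569.9 -92.8 179.9] q [-0.4996  0.5007 -0.4986  0.5011] F [-0.1  0.2  0.5] w 0.153
F [-0.1  0.2  0.5] shift mm [-4.000e-01  1.054e+02 -1.000e-01] turn deg [-0.08  0.04  0.2 ]
```

```bash
python3 -m handwheel '0 50 0 0 0 0.2 0;0 45 0 0 0 0 0;0 8 0 0 0 0 0;0 0 0 0 0 0 0;0 0 0 0 0 0 28;0 0 0 0 0 0 28;0 0 0 0 0 0 28;0 2 0 0 0 0 28;0 0 0 0 0 0 28'; python3 -c "
from h import *
st()"; python3 -m handwheel '0 0 0 0 0 0 0;0 0 0 0 0 0 0;0 0 0 0 0 0 0;0 0 0 0 0 0 0' 50
```

```text
time: 31.0
tool_pos: [0.5692, -0.0933, 0.0733]
tool_rot: [0.5, -0.5, 0.5, -0.5]
ft_force: [-0.1, -0.2, 0.3]
width: 0.32
t 31.0 p [569.2 -93.3  73.3] q [ 0.5 -0.5  0.5 -0.5] F [-0.1 -0.2  0.3] w 0.32
time: 31.5
tool_pos: [0.5691, -0.0932, 0.0733]
tool_rot: [-0.5, 0.5, -0.5, 0.5]
ft_force: [0.2, -0.4, 1.0]
width: 0.154
```

```bash
cat >> h.py <<'E'
UT,AF=.13183,-.0150
def ins(hole,b,off=0.,Rt=RI):
    P=np.array([XC+(-.054,-.018,.018,.054)[hole-1],0,0])+(UT-.0315+.07+.00075-off*1e-3)*U+(AF+b*1e-3)*A
    print("target",(P*1e3).round(1)); plan(P,Rt)
E
python3 -m handwheel '0 -50 0 0 0 0 0;0 -50 0 0 0 0 0;0 -20 0 0 0 0 0;0 0 0 0 0 -10 0;0 0 0 0 0 -10 0;0 0 0 0 0 0 0;0 0 0 0 0 0 0'
python3 -c "
from h import *
ins(3,-76)"
```

```text
time: 32.38
tool_pos: [0.569, -0.0938, 0.1931]
tool_rot: [-0.406, 0.579, -0.407, 0.578]
ft_force: [-0.0, -0.4, 0.3]
width: 0.152
target [569.4 -27.  191.9]
t 32.375 p [569.  -93.8 193.1] q [-0.4062  0.5787 -0.4069  0.5784] F [-0.  -0.4  0.3] w 0.152
F [-0.  -0.4  0.3] shift mm [-63.2 -21.5   0.4] turn deg [ 0.07 -0.01 -0.19]
```

```bash
python3 -m handwheel '-30 -21.5 0.4 0 0 0 0;-33 0 0 0 0 -0.2 0;0 0 0 0 0 0 0;0 0 0 0 0 0 0;0 0 0 0 0 0 0' >/dev/null
python3 -c "
from h import *
ins(3,-76)"
```

```text
target [569.4 -27.  191.9]
t 33.0 p [569.6 -28.6 192.2] q [-0.4039  0.5793 -0.4055  0.5804] F [-0.  -1.1 -1.3] w 0.151
F [-0.  -1.1 -1.3] shift mm [-1.6 -0.3 -0.2] turn deg [ 0.05 -0.15  0.18]
```

```bash
(python3 -m handwheel '-4 -0.3 -0.2 0 0 0 0;-6 0 0 0 0 0 0;0 0 0 0 0 0 0';python3 -m handwheel '-5 0 0 0 0 0 0;0 0 0 0 0 0 0';python3 -m handwheel '-4 0 0 0 0 0 0;0 0 0 0 0 0 0';python3 -m handwheel '-4 0 0 0 0 0 0;0 0 0 0 0 0 0') | egrep 'pos|force'; python3 -c "
from h import *
ins(3,-56)"
```

```text
tool_pos: [0.5693, -0.0164, 0.1885]
ft_force: [-0.4, 0.1, -0.5]
tool_pos: [0.5693, -0.0119, 0.1869]
ft_force: [-0.4, 0.4, 0.2]
tool_pos: [0.5694, -0.0083, 0.1856]
ft_force: [-0.7, -0.2, -0.1]
tool_pos: [0.5693, -0.0046, 0.1842]
ft_force: [-0.5, -0.9, 0.2]
target [569.4  -8.2 185. ]
t 34.125 p [569.3  -4.6 184.2] q [-0.4048  0.5801 -0.4045  0.5797] F [-0.5 -0.9  0.2] w 0.152
F [-0.5 -0.9  0.2] shift mm [3.7 0.4 0.1] turn deg [-0.01  0.04  0.18]
```

```bash
(python3 -m handwheel '-8 0 0 0 0 0 0;-8 0 0 0 0 0 0;0 0 0 0 0 0 0';python3 -m handwheel '-8 0 0 0 0 0 0;-7 0 0 0 0 0 0;0 0 0 0 0 0 0';python3 -m handwheel '-4 0 0 0 0 0 0;-4 0 0 0 0 0 0;0 0 0 0 0 0 0') | egrep 'pos|force'; python3 -c "
from h import *
ins(3,-12)"
```

```text
tool_pos: [0.5692, 0.0111, 0.1784]
ft_force: [-0.5, 0.7, 0.5]
tool_pos: [0.5693, 0.0251, 0.1733]
ft_force: [-0.2, 1.1, 0.8]
tool_pos: [0.5693, 0.0321, 0.1707]
ft_force: [0.6, 2.1, 2.6]
target [569.4  33.1 170. ]
t 35.25 p [569.3  32.1 170.7] q [-0.4049  0.58   -0.4045  0.5797] F [0.6 2.1 2.6] w 0.155
F [0.6 2.1 2.6] shift mm [-1.2  0.3  0.1] turn deg [-0.01  0.04  0.17]
```

```bash
python3 -m handwheel '0 0 0 0 0 0 40;0 0 0 0 0 0 40;0 0 0 0 0 0 40;0 0 0 0 0 0 40;0 0 0 0 0 0 40;60 0 0 0 0 0 48;60 0 0 0 0 0 48;0 0 0 0 0 10 48;0 0 0 0 0 10 48;0 0 0 0 0 0 48'
python3 - <<'E'
from h import *
s=camera("scene");t=camera("top");st()
save("s8",cv2.resize(s["img"][190:340,240:390],None,fx=4,fy=4,interpolation=cv2.INTER_CUBIC))
for o in rods(t): print(*o)
E
```

```text
time: 36.5
tool_pos: [0.5692, -0.0848, 0.2124]
tool_rot: [-0.497, 0.5, -0.5, 0.503]
ft_force: [-0.6, 0.2, 0.1]
width: 0.549
t 36.6 p [569.1 -81.  212. ] q [-0.498   0.502  -0.4985  0.5015] F [-0.7  0.   0.6] w 0.552
[ 478.4 -114.9] -89.5 [196.6 633.4] [305.3 226.3]
[ 591.7 -207.6] 1.1 [1169.4 1424.3] [334.7 188.5]
[ 603.4 -232.8] -16.6 [21.3 83.8] [342.8 184.5]
[ 435.1 -244.3] -10.9 [18.  83.6] [348.6 239.7]
[ 451.2 -359.4] 23.1 [23.7 84.4] [386.4 233.5]
[ 581.8 -362.2] 6.1 [23.8 78.3] [385.4 190.6]
```

View pics/s8.png

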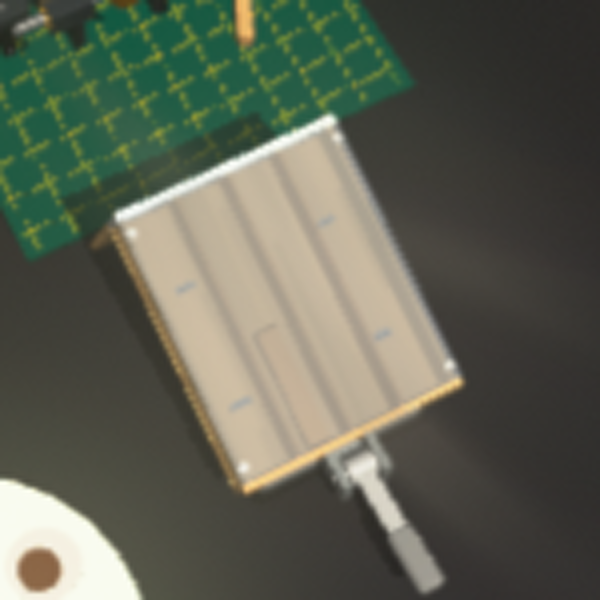

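```bash
python3 -c "
from h import *
grasp(603.4,-232.8,-15,26,.15)"
```

```text
grasp [ 610.1 -257.9  150. ]
t 36.6 p [569.1 -81.  212. ] q [-0.498   0.502  -0.4985  0.5015] F [-0.7  0.   0.6] w 0.552
F [-0.7  0.   0.6] shift mm [176.5  63.2  41.1] turn deg [  0.1  -15.     0.39]
```

```bash
python3 -m handwheel '59 0 13.7 0 0 0.4 48;59 0 13.7 0 0 0 48;58.5 0 13.7 0 0 0 48;0 0 0 0 -7.5 0 48;0 0 0 0 -7.5 0 48;0 60 0 0 0 0 48;0 0 0 0 0 0 48;0 0 0 0 0 0 48' 40 >/dev/null; python3 -c "
from h import *
grasp(603.4,-232.8,-15,26,.0735)"
```

```text
grasp [ 610.1 -257.9   73.5]
t 37.6 p [ 611.5 -255.9  153.4] q [ 0.5622 -0.5607  0.4303 -0.4293] F [-0.3  0.1  0.9] w 0.553
F [-0.3  0.1  0.9] shift mm [ 1.8 79.9 -1.9] turn deg [-0.05  0.13 -0.14]
```

```bash
python3 -m handwheel '1.8 40 -1.9 0 0 -0.2 48;0 35 0 0 0 0 48;0 4.9 0 0 0 0 48;0 0 0 0 0 0 48;0 0 0 0 0 0 0;0 0 0 0 0 0 0;0 0 0 0 0 0 0;0 0 0 0 0 0 0' 50; python3 -m handwheel '0 -50 0 0 0 0 0;0 -50 0 0 0 0 0;0 -30 0 0 0 0 0;0 0 0 0 7.5 0 0;0 0 0 0 7.5 0 0;0 0 0 0 0 -10 0;0 0 0 0 0 -10 0;0 0 0 0 0 0 0;0 0 0 0 0 0 0' | grep width;  python3 -c "
from h import *
ins(2,-78)"
```

```text
time: 38.6
tool_pos: [0.6095, -0.2599, 0.0733]
tool_rot: [0.561, -0.561, 0.43, -0.431]
ft_force: [-2.1, -0.1, 5.0]
width: 0.207
width: 0.204
target [533.4 -28.9 192.6]
t 39.725 p [ 608.8 -260.1  202.4] q [-0.4063  0.5782 -0.4066  0.579 ] F [ 0.1 -0.4 -1. ] w 0.204
F [ 0.1 -0.4 -1. ] shift mm [-220.8  -69.2  -75.6] turn deg [-0.01 -0.06 -0.18]
```

```bash
python3 -m handwheel '-20 -60 0 0 0 0 0;-50 -9.2 -18.9 0 0 0 0;-50 0 -18.9 0 0 0 0;-50 0 -18.9 0 0 0 0;-50 0 -18.9 0 0 0 0;0 0 0 0 0 -0.2 0;0 0 0 0 0 0 0;0 0 0 0 0 0 0;0 0 0 0 0 0 0' |grep width;  python3 -c "
from h import *
ins(2,-76)"
```

```text
width: 0.199
target [533.4 -27.  191.9]
t 40.85 p [533.7 -30.8 191.6] q [-0.4043  0.579  -0.4051  0.5806] F [ 0.7 -0.1 -0.6] w 0.199
F [ 0.7 -0.1 -0.6] shift mm [-3.4 -1.6 -0.3] turn deg [-0.02 -0.14  0.17]
```

```bash
(python3 -m handwheel '-3.4 -1.6 -0.3 0 0 0 0;-7 0 0 0 0 0 0;0 0 0 0 0 0 0;0 0 0 0 0 0 0';python3 -m handwheel '-5 0 0 0 0 0 0;0 0 0 0 0 0 0';python3 -m handwheel '-5 0 0 0 0 0 0;0 0 0 0 0 0 0') | egrep 'pos|force'; python3 -c "
from h import *
ins(2,-59)"
```

```text
tool_pos: [0.5331, -0.019, 0.1892]
ft_force: [-0.1, -0.3, 0.1]
tool_pos: [0.5331, -0.0139, 0.1874]
ft_force: [-0.5, 0.2, -0.5]
tool_pos: [0.5331, -0.0092, 0.1857]
ft_force: [-0.1, 0.2, 0.5]
target [533.4 -11.  186.1]
t 41.85 p [533.1  -9.2 185.7] q [-0.4051  0.5798 -0.4043  0.5799] F [-0.1  0.2  0.5] w 0.199
F [-0.1  0.2  0.5] shift mm [1.9 0.2 0.3] turn deg [-0.06  0.03  0.17]
```

```bash
(python3 -m handwheel '-8 0 0.3 0 0 0 0;-7 0 0 0 0 0 0;0 0 0 0 0 0 0';python3 -m handwheel '-8 0 0 0 0 0 0;-8 0 0 0 0 0 0;0 0 0 0 0 0 0';python3 -m handwheel '-7 0 0 0 0 0 0;-6 0 0 0 0 0 0;0 0 0 0 0 0 0') | egrep 'pos|force'; python3 -c "
from h import *
ins(2,-12)"
```

```text
tool_pos: [0.5334, 0.0053, 0.1803]
ft_force: [0.6, 1.2, 1.9]
tool_pos: [0.5334, 0.0205, 0.1748]
ft_force: [0.9, 1.5, 2.4]
tool_pos: [0.5335, 0.0325, 0.1704]
ft_force: [-0.6, 2.7, 4.0]
target [533.4  33.1 170. ]
t 42.975 p [533.5  32.5 170.4] q [-0.4054  0.5797 -0.4043  0.5798] F [-0.6  2.7  4. ] w 0.202
F [-0.6  2.7  4. ] shift mm [-0.8  0.2 -0.1] turn deg [-0.08  0.05  0.14]
```

```bash
python3 -m handwheel '0 0 0 0 0 0 44;0 0 0 0 0 0 44;0 0 0 0 0 0 44;0 0 0 0 0 0 44;0 0 0 0 0 0 44;60 0 0 0 0 0 48;60 0 0 0 0 0 48;60 0 0 0 0 0 48;0 0 0 0 0 10 48;0 0 0 0 0 10 48;0 0 0 0 0 0 48;0 0 0 0 0 0 48' >/dev/null
python3 - <<'E'
from h import *
s=camera("scene");t=camera("top")
save("s9",cv2.resize(s["img"][90:340,180:390],None,fx=2.4,fy=2.4,interpolation=cv2.INTER_CUBIC))
for o in rods(t): print(*o)
grasp(435.1,-244.3,-10.9,26,.15)
E
```

```text
[ 591.7 -207.6] 1.1 [1169.4 1424.3] [334.7 188.5]
[ 439.5 -264.8] -10.4 [18.6 41.5] [355.3 238. ]
[ 450.7 -360.8] 23.8 [23.9 81.6] [386.9 233.6]
[ 582.7 -362.5] 6.1 [25.8 78.6] [385.5 190.3]
grasp [ 440.  -269.8  150. ]
t 44.575 p [ 533.4 -135.7  232.4] q [-0.4995  0.5022 -0.4978  0.5006] F [ 0.   0.1 -0. ] w 0.551
F [ 0.   0.1 -0. ] shift mm [133.4  83.1 -93.9] turn deg [  0.03 -10.71   0.32]
```

View pics/s9.png

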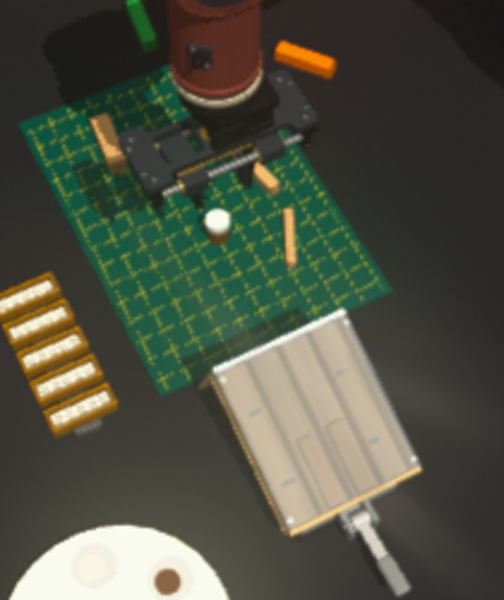

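```bash
python3 -m handwheel '45 0 -31.3 0 0 0.3 48;45 0 -31.3 0 0 0 48;43.4 0 -31.3 0 0 0 48;0 0 0 0 -5.4 0 48;0 0 0 0 -5.4 0 48;0 60 0 0 0 0 48;0 20 0 0 0 0 48;0 0 0 0 0 0 48;0 0 0 0 0 0 48' 40 >/dev/null; python3 -c "
from h import *
grasp(435.1,-244.3,-10.9,26,.0735)"
```

```text
grasp [ 440.  -269.8   73.5]
t 45.7 p [ 440.5 -270.3  153.7] q [ 0.5459 -0.5446  0.4499 -0.4506] F [-0.1 -0.   0.5] w 0.552
F [-0.1 -0.   0.5] shift mm [-0.5 80.2 -0.6] turn deg [-0.11  0.01 -0.02]
```

```bash
python3 -m handwheel '-0.5 40 -0.6 0 0 0 48;0 35 0 0 0 0 48;0 5.1 0 0 0 0 48;0 0 0 0 0 0 48;0 0 0 0 0 0 0;0 0 0 0 0 0 0;0 0 0 0 0 0 0;0 0 0 0 0 0 0' 50; python3 -m handwheel '0 -50 0 0 0 0 0;0 -50 0 0 0 0 0;0 -30 0 0 0 0 0;0 0 0 0 5.4 0 0;0 0 0 0 5.4 0 0;0 0 0 0 0 -10 0;0 0 0 0 0 -10 0;0 0 0 0 0 0 0;0 0 0 0 0 0 0' | grep width;  python3 -c "
from h import *
ins(3,-78)"
```

```text
time: 46.7
tool_pos: [0.4391, -0.2706, 0.0732]
tool_rot: [0.545, -0.544, 0.451, -0.451]
ft_force: [-1.0, -0.1, 6.4]
width: 0.178
width: 0.153
target [569.4 -28.9 192.6]
t 47.825 p [ 438.7 -270.6  202.6] q [-0.4072  0.5779 -0.4072  0.5782] F [ 0.5 -0.5 -0. ] w 0.153
F [ 0.5 -0.5 -0. ] shift mm [-231.1  -71.9  130.6] turn deg [-0.02 -0.02 -0.33]
```

```bash
python3 -m handwheel '-20 -60 20 0 0 0 0;-50 -11.9 27.6 0 0 0 0;-50 0 27.6 0 0 0 0;-50 0 27.6 0 0 0 0;-55 0 27.6 0 0 0 0;0 0 0 0 0 -0.3 0;0 0 0 0 0 0 0;0 0 0 0 0 0 0;0 0 0 0 0 0 0' |grep width;  python3 -c "
from h import *
ins(3,-76)"
```

```text
width: 0.156
target [569.4 -27.  191.9]
t 48.95 p [567.9 -38.1 191.4] q [-0.4043  0.579  -0.405   0.5808] F [-0.1 -0.1 -0.2] w 0.156
F [-0.1 -0.1 -0.2] shift mm [-10.3  -4.3   1.5] turn deg [-0.03 -0.15  0.19]
```

```bash
(python3 -m handwheel '-10.3 -4.3 1.5 0 0 0.1 0;-7 0 0 0 0 0 0;0 0 0 0 0 0 0;0 0 0 0 0 0 0';python3 -m handwheel '-4 0 0 0 0 0 0;0 0 0 0 0 0 0';python3 -m handwheel '-4 0 0 0 0 0 0;0 0 0 0 0 0 0') | egrep 'pos|force'; python3 -c "
from h import *
ins(3,-59)"
```

```text
tool_pos: [0.5695, -0.0189, 0.1888]
ft_force: [-0.4, -0.8, -0.6]
tool_pos: [0.5696, -0.0156, 0.1876]
ft_force: [0.6, -2.2, 1.5]
tool_pos: [0.5697, -0.0151, 0.1873]
ft_force: [-1.7, -10.9, 7.2]
target [569.4 -11.  186.1]
t 49.95 p [569.7 -15.1 187.3] q [-0.4029  0.5796 -0.4043  0.5816] F [ -1.7 -10.9   7.2] w 0.155
F [ -1.7 -10.9   7.2] shift mm [-4.2 -0.3 -0.4] turn deg [ 0.   -0.2   0.39]
```

```bash
python3 -m handwheel '10 0 0 0 0 0 0;40 0 0 0 0 0 0;40 0 0 0 0 0 0;0 0 0 0 0 10 0;0 0 0 0 0 10 0;0 50 0 0 0 0 0;0 50 0 0 0 0 0;0 0 0 0 0 0 0;0 0 0 0 0 0 0'
python3 -c "
from h import *
p=telemetry.observe()['tool_pos']
grasp(p[0]*1e3,p[1]*1e3,0,0)"
```

```text
time: 51.08
tool_pos: [0.5707, -0.0958, 0.1189]
tool_rot: [-0.501, 0.5, -0.499, 0.501]
ft_force: [-0.1, 1.1, 0.9]
width: 0.156
grasp [570.7 -95.8  74.5]
t 51.075 p [570.7 -95.8 118.9] q [-0.5005  0.4998 -0.4988  0.5009] F [-0.1  1.1  0.9] w 0.156
F [-0.1  1.1  0.9] shift mm [-0.1 44.4 -0.1] turn deg [-0.16  0.04  0.08]
```

```bash
python3 -m handwheel '0 36 0 0 0 0 0;0 0 0 0 0 0 0;0 0 0 0 0 0 0'; python3 -m handwheel '0 5 0 0 0 0 0;0 0 0 0 0 0 0'|egrep 'pos|force'; python3 -m handwheel '0 0 0 0 0 0 26;0 0 0 0 0 0 26;0 0 0 0 0 0 26;0 4 0 0 0 0 26;0 0 0 0 0 0 26;0 0 0 0 0 0 26'|egrep pos; python3 -m handwheel '0 0 0 0 0 0 0;0 0 0 0 0 0 0;0 0 0 0 0 0 0;0 0 0 0 0 0 0;0 0 0 0 0 0 0' 50
```

```text
time: 51.45
tool_pos: [0.5709, -0.0961, 0.0833]
tool_rot: [-0.5, 0.5, -0.499, 0.501]
ft_force: [-0.1, 0.1, -0.0]
width: 0.154
tool_pos: [0.5699, -0.0962, 0.0766]
ft_force: [0.6, 0.2, -1.0]
tool_pos: [0.5701, -0.0962, 0.0732]
time: 53.08
tool_pos: [0.5704, -0.0962, 0.0732]
tool_rot: [-0.5, 0.5, -0.499, 0.501]
ft_force: [-2.3, 0.6, 11.1]
width: 0.153
```

```bash
python3 -m handwheel '0 -50 0 0 0 0 0;0 -50 0 0 0 0 0;0 -20 0 0 0 0 0;0 0 0 0 0 -10 0;0 0 0 0 0 -10 0;0 -20 0 0 0 0 0;0 0 0 0 0 0 0;0 0 0 0 0 0 0'|grep width
python3 -c "
from h import *
ins(3,-78)"
```

```text
width: 0.154
target [569.4 -28.9 192.6]
t 54.075 p [569.6 -90.6 211.3] q [-0.4052  0.5782 -0.4061  0.5801] F [-0.1 -0.4  0.7] w 0.154
F [-0.1 -0.4  0.7] shift mm [-64.4  -3.5  -0.4] turn deg [-0.03 -0.17 -0.02]
```

```bash
python3 -m handwheel '-30 -3.5 -0.4 0 -0.2 0 0;-34.4 0 0 0 0 0 0;0 0 0 0 0 0 0;0 0 0 0 0 0 0;0 0 0 0 0 0 0' >/dev/null
python3 -c "
from h import *
ins(3,-76)"
```

```text
target [569.4 -27.  191.9]
t 54.7 p [569.1 -29.1 192.2] q [-0.4053  0.5798 -0.4049  0.5794] F [ 1.4 -0.4 -0.2] w 0.151
F [ 1.4 -0.4 -0.2] shift mm [-2.1 -0.4  0.3] turn deg [-0.01  0.05  0.09]
```

```bash
(python3 -m handwheel '-2.1 -0.5 0.3 0 0 0.1 0;-7 0 0 0 0 0 0;0 0 0 0 0 0 0;0 0 0 0 0 0 0';python3 -m handwheel '-4 0 0 0 0 0 0;0 0 0 0 0 0 0';python3 -m handwheel '-4 0 0 0 0 0 0;0 0 0 0 0 0 0') | egrep 'pos|force'; python3 -c "
from h import *
ins(3,-59)"
```

```text
tool_pos: [0.5693, -0.0185, 0.1893]
ft_force: [-0.1, 0.0, 0.3]
tool_pos: [0.5693, -0.0145, 0.1879]
ft_force: [0.8, 0.1, -0.0]
tool_pos: [0.5693, -0.0107, 0.1865]
ft_force: [0.3, 0.3, 1.0]
target [569.4 -11.  186.1]
t 55.7 p [569.3 -10.7 186.5] q [-0.4067  0.5801 -0.4046  0.5782] F [0.3 0.3 1. ] w 0.156
F [0.3 0.3 1. ] shift mm [0.2 0.5 0.1] turn deg [-0.05  0.22 -0.02]
```

Going in. Continue to full depth.

```bash
(python3 -m handwheel '-8 0 0 0 0 0 0;-8 0 0 0 0 0 0;0 0 0 0 0 0 0';python3 -m handwheel '-8 0 0 0 0 0 0;-8 0 0 0 0 0 0;0 0 0 0 0 0 0';python3 -m handwheel '-8 0 0 0 0 0 0;-7 0 0 0 0 0 0;0 0 0 0 0 0 0') | egrep 'pos|force'; python3 -c "
from h import *
ins(3,-12)"
```

```text
tool_pos: [0.5692, 0.005, 0.1808]
ft_force: [1.3, -0.6, -0.4]
tool_pos: [0.5691, 0.0199, 0.1754]
ft_force: [-0.3, 0.2, -0.1]
tool_pos: [0.569, 0.0339, 0.1703]
ft_force: [0.2, 0.4, -0.3]
target [569.4  33.1 170. ]
t 56.825 p [569.   33.9 170.3] q [-0.4069  0.5803 -0.4045  0.578 ] F [ 0.2  0.4 -0.3] w 0.157
F [ 0.2  0.4 -0.3] shift mm [0.6 0.5 0.4] turn deg [-0.05  0.26 -0.03]
```

```bash
python3 -m handwheel '0 0 0 0 0 0 44;0 0 0 0 0 0 44;0 0 0 0 0 0 44;0 0 0 0 0 0 44;0 0 0 0 0 0 44;60 0 0 0 0 0 48;60 0 0 0 0 0 48;60 0 0 0 0 0 48;0 0 0 0 0 10 48;0 0 0 0 0 10 48;0 0 0 0 0 0 48;0 0 0 0 0 0 48' >/dev/null
python3 - <<'E'
from h import *
s=camera("scene");t=camera("top")
save("s10",cv2.resize(s["img"][90:340,180:390],None,fx=2.4,fy=2.4,interpolation=cv2.INTER_CUBIC))
for o in rods(t): print(*o)
for q in finder.pinpoint(s,"rod_a"): print(np.round(q["xy"],1),round(q["score"],2),(onz(s,q["xy"],.01)*1e3).round(1))
grasp(444.6,-137.8,25.9,25,.15)
E
```

```text
[ 476.7 -179. ] -88.1 [174.2 637.4] [326.5 226.4]
[ 591.7 -207.6] 1.1 [1169.4 1424.3] [334.7 188.5]
[ 451.2 -359.4] 23.3 [23.6 84.5] [386.4 233.5]
[ 581.7 -362.2] 5.9 [23.9 78.3] [385.4 190.6]
[224.3 150.4] 0.67 [ 583.3 -362.5   10. ]
[309.6 114.8] 0.66 [ 289.2 -367.    10. ]
[300.6 190.4] 0.46 [ 446.6 -131.9   10. ]
[286.8 235.3] 0.3 [548.3 -21.2  10. ]
[311.  224.5] 0.15 [473.6 -20.5  10. ]
grasp [ 433.7 -160.3  150. ]
t 58.475 p [ 569.9 -134.2  231.9] q [-0.5011  0.5023 -0.4981  0.4984] F [ 0.4  0.2 -0.3] w 0.554
F [ 0.4  0.2 -0.3] shift mm [  25.1   82.1 -136.3] turn deg [ 0.03 26.29  0.09]
```

View pics/s10.png

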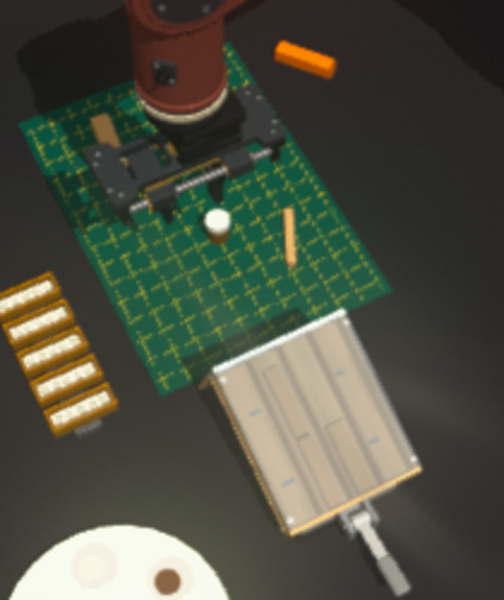

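```bash
python3 -m handwheel '12.5 0 -45.3 0 0 0 48;12.6 0 -45.3 0 0 0 48;0 0 -45.7 0 0 0 48;0 0 0 0 8.8 0 48;0 0 0 0 8.8 0 48;0 0 0 0 8.7 0 48;0 60 0 0 0 0 44;0 20 0 0 0 0 44;0 0 0 0 0 0 44;0 0 0 0 0 0 44' 40 >/dev/null; python3 -c "
from h import *
grasp(444.6,-137.8,25.9,25,.0735)"
```

```text
grasp [ 433.7 -160.3   73.5]
t 59.725 p [ 434.3 -161.3  153.2] q [-0.3747  0.3745 -0.5993  0.6001] F [ 0.9 -0.2 -0.3] w 0.507
F [ 0.9 -0.2 -0.3] shift mm [-0.7 79.7 -1.1] turn deg [-0.07 -0.12  0.02]
```

```bash
python3 -m handwheel '-0.7 40 -1.1 0 0 0 40;0 35 0 0 0 0 40;0 4.7 0 0 0 0 40;0 0 0 0 0 0 40;0 0 0 0 0 0 0;0 0 0 0 0 0 0;0 0 0 0 0 0 0;0 0 0 0 0 0 0;0 0 0 0 0 0 0;0 0 0 0 0 0 0' 50; python3 -m handwheel '0 -50 0 0 0 0 0;0 -50 0 0 0 0 0;0 -30 0 0 0 0 0;0 0 0 0 -8.7 0 0;0 0 0 0 -8.6 0 0;0 0 0 0 -8.6 0 0;0 0 0 0 0 -10 0;0 0 0 0 0 -10 0;0 0 0 0 0 0 0;0 0 0 0 0 0 0' | grep width;  python3 -c "
from h import *
ins(4,-78)"
```

```text
time: 60.98
tool_pos: [0.4334, -0.1607, 0.0731]
tool_rot: [-0.374, 0.374, -0.6, 0.6]
ft_force: [0.3, 0.3, 6.3]
width: 0.107
width: 0.112
target [605.4 -28.9 192.6]
t 62.225 p [ 432.6 -160.8  202.4] q [-0.4054  0.5779 -0.4081  0.5789] F [0.  0.6 0.2] w 0.112
F [0.  0.6 0.2] shift mm [-128.   -35.8  172.3] turn deg [ 0.14 -0.19 -0.23]
```

```bash
python3 -m handwheel '0 -35.8 20 0 -0.2 -0.2 0;-32 0 38 0 0 0 0;-32 0 38 0 0 0 0;-32 0 38 0 0 0 0;-30 0 38.3 0 0 0 0;0 0 0 0 0 0 0;0 0 0 0 0 0 0;0 0 0 0 0 0 0' |grep width;  python3 -c "
from h import *
ins(4,-76)"
```

```text
width: 0.11
target [605.4 -27.  191.9]
t 63.225 p [604.7 -32.  192.9] q [-0.4035  0.5798 -0.4057  0.58  ] F [-1.3  0.6  0.8] w 0.11
F [-1.3  0.6  0.8] shift mm [-5.1 -0.8  0.7] turn deg [ 0.14 -0.11  0.2 ]
```

```bash
(python3 -m handwheel '-5.1 -0.8 0.7 0 0 0.2 0;-7 0 0 0 0 0 0;0 0 0 0 0 0 0;0 0 0 0 0 0 0';python3 -m handwheel '-4 0 0 0 0 0 0;0 0 0 0 0 0 0';python3 -m handwheel '-4 0 0 0 0 0 0;0 0 0 0 0 0 0') | egrep 'pos|force'; python3 -c "
from h import *
ins(4,-59)"
```

```text
tool_pos: [0.6058, -0.0185, 0.189]
ft_force: [0.9, 0.5, -0.3]
tool_pos: [0.6058, -0.0144, 0.1874]
ft_force: [0.3, 0.4, -0.9]
tool_pos: [0.6059, -0.0105, 0.1861]
ft_force: [0.1, -0.4, 0.2]
target [605.4 -11.  186.1]
t 64.225 p [605.9 -10.5 186.1] q [-0.4055  0.5797 -0.4059  0.5786] F [ 0.1 -0.4  0.2] w 0.108
F [ 0.1 -0.4  0.2] shift mm [ 0.5  0.2 -0.5] turn deg [ 0.08  0.05 -0.03]
```

```bash
(python3 -m handwheel '-5 0 -0.2 0 0 0 0;0 0 0 0 0 0 0';python3 -m handwheel '-6 0 0 0 0 0 0;-5 0 0 0 0 0 0;0 0 0 0 0 0 0';python3 -m handwheel '-8 0 0 0 0 0 0;-8 0 0 0 0 0 0;0 0 0 0 0 0 0';python3 -m handwheel '-8 0 0 0 0 0 0;-7 0 0 0 0 0 0;0 0 0 0 0 0 0') | egrep 'pos|force'; python3 -c "
from h import *
ins(4,-12)"
```

```text
tool_pos: [0.6056, -0.0057, 0.1843]
ft_force: [-0.2, 0.8, -0.7]
tool_pos: [0.6056, 0.0048, 0.1805]
ft_force: [-0.1, 0.7, 0.5]
tool_pos: [0.6055, 0.0203, 0.1749]
ft_force: [-0.3, 1.5, 1.4]
tool_pos: [0.6055, 0.0342, 0.1699]
ft_force: [-0.8, 0.8, 2.3]
target [605.4  33.1 170. ]
t 65.6 p [605.5  34.2 169.9] q [-0.4057  0.5798 -0.4059  0.5783] F [-0.8  0.8  2.3] w 0.108
F [-0.8  0.8  2.3] shift mm [ 1.   0.2 -0.1] turn deg [ 0.08  0.09 -0.05]
```

```bash
python3 -m handwheel '0 0 0 0 0 0 44;0 0 0 0 0 0 44;0 0 0 0 0 0 44;0 0 0 0 0 0 44;0 0 0 0 0 0 44;60 0 0 0 0 0 48;60 0 0 0 0 0 48;60 0 0 0 0 0 48;0 0 0 0 0 10 48;0 0 0 0 0 10 48;0 0 0 0 0 0 48;0 0 0 0 0 0 48' >/dev/null
python3 - <<'E'
from h import *
s=camera("scene");t=camera("top")
save("s11",cv2.resize(s["img"][90:340,180:390],None,fx=2.4,fy=2.4,interpolation=cv2.INTER_CUBIC))
for o in rods(t): print(*o)
grasp(451.2,-359.4,23.4,25,.15)
E
```

```text
[ 507.4 -195.5] 87.9 [171.7 586. ] [331.6 216.2]
[ 591.7 -207.5] 1.1 [1169.4 1424.7] [334.6 188.5]
[ 451.2 -359.4] 23.3 [23.6 84.5] [386.4 233.4]
[ 580.9 -363.4] 6.5 [25.6 81.1] [385.9 190.9]
grasp [ 441.3 -382.3  150. ]
t 67.2 p [ 605.8 -133.8  231.5] q [-0.4998  0.5018 -0.4993  0.4991] F [ 0.5 -0.1 -0.4] w 0.556
F [ 0.5 -0.1 -0.4] shift mm [ 247.8   82.3 -165.1] turn deg [ 0.1  23.59  0.13]
```

View pics/s11.png

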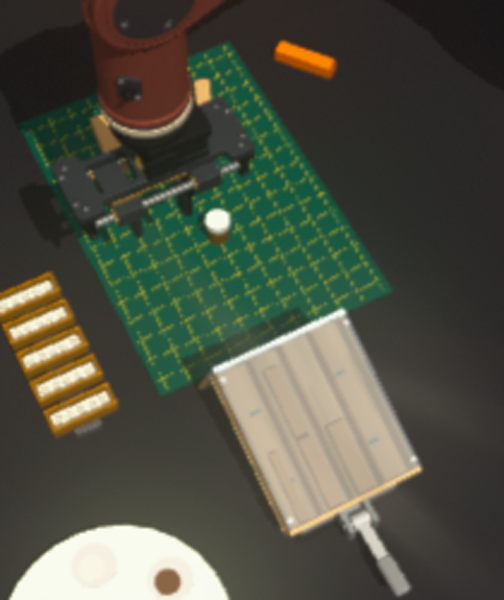

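```bash
python3 -m handwheel '62 0 -41.3 0 0 0 48;62 0 -41.3 0 0 0 48;62 0 -41.3 0 0 0 48;61.8 0 -41.2 0 0 0 48;0 0 0 0 7.9 0 48;0 0 0 0 7.9 0 48;0 0 0 0 7.8 0 48;0 60 0 0 0 0 48;0 20 0 0 0 0 48;0 0 0 0 0 0 48;0 0 0 0 0 0 48' 40 >/dev/null; python3 -c "
from h import *
grasp(451.2,-359.4,23.4,25,.0735)"
```

```text
grasp [ 441.3 -382.3   73.5]
t 68.575 p [ 468.  -343.5  153.1] q [-0.3873  0.388  -0.5911  0.5916] F [ 0.9 -0.2 -0.6] w 0.551
F [ 0.9 -0.2 -0.6] shift mm [46.2 79.7 -9.1] turn deg [-0.   -0.11  0.07]
```

```bash
python3 -m handwheel '46.2 0 -9.1 0 0 0 48;0 0 0 0 0 0 48;0 0 0 0 0 0 48' >/dev/null; python3 -c "
from h import *
grasp(451.2,-359.4,23.4,25,.0735)"
```

```text
grasp [ 441.3 -382.3   73.5]
t 68.95 p [ 440.8 -382.8  153.2] q [-0.3869  0.3873 -0.5914  0.5921] F [ 0.6  0.9 -0.3] w 0.554
F [ 0.6  0.9 -0.3] shift mm [-0.7 79.7  0.2] turn deg [-0.03 -0.22  0.06]
```

```bash
python3 -m handwheel '-0.7 40 0 0 0 0 48;0 35 0 0 0 0 48;0 4.7 0 0 0 0 48;0 0 0 0 0 0 48;0 0 0 0 0 0 0;0 0 0 0 0 0 0;0 0 0 0 0 0 0;0 0 0 0 0 0 0;0 0 0 0 0 0 0;0 0 0 0 0 0 0' 50; python3 -m handwheel '0 -50 0 0 0 0 0;0 -50 0 0 0 0 0;0 -30 0 0 0 0 0;0 0 0 0 -7.8 0 0;0 0 0 0 -7.7 0 0;0 0 0 0 -7.7 0 0;0 0 0 0 0 -10 0;0 0 0 0 0 -10 0;0 0 0 0 0 0 0;0 0 0 0 0 0 0' | grep width;  python3 -c "
from h import *
ins(2,-78)"
```

```text
time: 70.2
tool_pos: [0.4411, -0.3822, 0.0732]
tool_rot: [-0.387, 0.387, -0.591, 0.592]
ft_force: [-0.1, -0.8, 5.6]
width: 0.204
width: 0.203
target [533.4 -28.9 192.6]
t 71.45 p [ 440.3 -382.3  202.4] q [-0.4039  0.5775 -0.4092  0.5796] F [ 0.7 -0.6 -1. ] w 0.203
F [ 0.7 -0.6 -1. ] shift mm [-336.5 -110.9   90.4] turn deg [ 0.25 -0.38 -0.19]
```

```bash
python3 -m handwheel '0 -55 0 0 -0.4 -0.2 0;-20 -55.9 15 0 0 0 0;-50 0 15 0 0 0 0;-50 0 15 0 0 0 0;-50 0 15 0 0 0 0;-50 0 15 0 0 0 0;-50 0 15.4 0 0 0 0;-50 0 0 0 0 0 0;-16 0 0 0 0 0 0;0 0 0 0 0 0 0;0 0 0 0 0 0 0;0 0 0 0 0 0 0' |grep width;  python3 -c "
from h import *
ins(2,-76)"
```

```text
width: 0.203
target [533.4 -27.  191.9]
t 72.95 p [531.2 -30.5 190.6] q [-0.4028  0.5802 -0.4062  0.5797] F [-0.  -0.8 -1.3] w 0.203
F [-0.  -0.8 -1.3] shift mm [-2.8 -2.5  2.2] turn deg [ 0.25 -0.12  0.21]
```

```bash
(python3 -m handwheel '-2.8 -2.5 2.2 0.2 -0.1 0.2 0;-7 0 0 0 0 0 0;0 0 0 0 0 0 0;0 0 0 0 0 0 0';python3 -m handwheel '-4 0 0 0 0 0 0;0 0 0 0 0 0 0';python3 -m handwheel '-4 0 0 0 0 0 0;0 0 0 0 0 0 0') | egrep 'pos|force'; python3 -c "
from h import *
ins(2,-59)"
```

```text
tool_pos: [0.5332, -0.0185, 0.1889]
ft_force: [-0.1, 0.5, 0.6]
tool_pos: [0.5331, -0.0145, 0.1875]
ft_force: [-0.2, 0.3, -0.5]
tool_pos: [0.5332, -0.0107, 0.1862]
ft_force: [-0.3, -0.4, -0.4]
target [533.4 -11.  186.1]
t 73.95 p [533.2 -10.7 186.2] q [-0.4063  0.58   -0.4052  0.5782] F [-0.3 -0.4 -0.4] w 0.201
F [-0.3 -0.4 -0.4] shift mm [0.3 0.2 0.2] turn deg [ 0.01  0.17 -0.02]
```

```bash
(python3 -m handwheel '-5 0 0.2 0 0 0 0;0 0 0 0 0 0 0';python3 -m handwheel '-6 0 0 0 0 0 0;-5 0 0 0 0 0 0;0 0 0 0 0 0 0';python3 -m handwheel '-8 0 0 0 0 0 0;-8 0 0 0 0 0 0;0 0 0 0 0 0 0';python3 -m handwheel '-8 0 0 0 0 0 0;-7 0 0 0 0 0 0;0 0 0 0 0 0 0') | egrep 'pos|force|width'; python3 -c "
from h import *
ins(2,-12)"
```

```text
tool_pos: [0.5333, -0.0059, 0.1844]
ft_force: [-0.1, 0.8, -0.4]
width: 0.199
tool_pos: [0.5332, 0.0046, 0.1806]
ft_force: [-0.6, 0.1, 0.1]
width: 0.204
tool_pos: [0.5331, 0.02, 0.175]
ft_force: [-0.4, 0.2, 0.9]
width: 0.205
tool_pos: [0.5332, 0.0339, 0.1699]
ft_force: [-0.6, 0.7, 0.4]
width: 0.204
target [533.4  33.1 170. ]
t 75.325 p [533.2  33.9 169.9] q [-0.4064  0.5802 -0.4051  0.578 ] F [-0.6  0.7  0.4] w 0.204
F [-0.6  0.7  0.4] shift mm [0.8 0.2 0.2] turn deg [ 0.02  0.21 -0.04]
```

```bash
python3 -m handwheel '0 0 0 0 0 0 44;0 0 0 0 0 0 44;0 0 0 0 0 0 44;0 0 0 0 0 0 44;0 0 0 0 0 0 44;60 0 0 0 0 0 52;60 0 0 0 0 0 52;60 0 0 0 0 0 52;0 0 0 0 0 10 52;0 0 0 0 0 10 52;0 0 0 0 0 0 52;0 0 0 0 0 0 52' >/dev/null
python3 - <<'E'
from h import *
s=camera("scene");t=camera("top")
save("s12",cv2.resize(s["img"][90:340,180:390],None,fx=2.4,fy=2.4,interpolation=cv2.INTER_CUBIC))
for o in rods(t): print(*o)
grasp(581.8,-362.2,6.1,25,.15)
E
```

```text
[ 591.7 -207.5] 1.1 [1169.4 1424.7] [334.6 188.5]
[ 582.5 -362.6] 6.5 [25.8 78.8] [385.6 190.4]
grasp [ 579.1 -387.1  150. ]
t 76.925 p [ 533.7 -134.3  231.5] q [-0.5003  0.5023 -0.4986  0.4987] F [ 0.  -0.1  0.6] w 0.596
F [ 0.  -0.1  0.6] shift mm [252.9  81.9  44.2] turn deg [0.11 6.41 0.12]
```

View pics/s12.png

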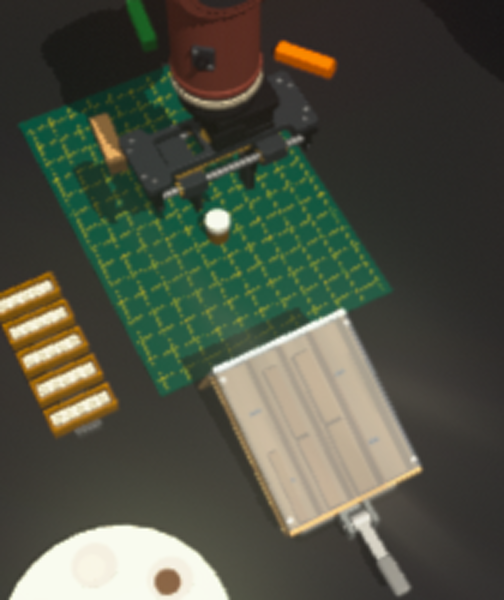

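Five strips lie in lanes 4, 3, 3, 2, 2. Last: the 22 mm one.

```bash
python3 -m handwheel '60 0 11 0 0 0 52;60 0 11 0 0 0 52;60 0 11 0 0 0 52;60 0 11.2 0 0 0 52;12.9 0 0 0 6.4 0 52;0 60 0 0 0 0 52;0 20 0 0 0 0 52;0 0 0 0 0 0 52;0 0 0 0 0 0 52' 40 >/dev/null; python3 -c "
from h import *
grasp(581.8,-362.2,6.1,25,.0735)"
```

```text
grasp [ 579.1 -387.1   73.5]
t 78.05 p [ 579.6 -388.7  153.9] q [-0.4721  0.4722 -0.5258  0.527 ] F [ 0.4  0.  -0.1] w 0.599
F [ 0.4  0.  -0.1] shift mm [-1.6 80.4 -0.7] turn deg [-0.06 -0.12  0.07]
```

```bash
python3 -m handwheel '-1.6 40 -0.7 0 0 0 52;0 35 0 0 0 0 52;0 5.4 0 0 0 0 52;0 0 0 0 0 0 52;0 0 0 0 0 0 0;0 0 0 0 0 0 0;0 0 0 0 0 0 0;0 0 0 0 0 0 0;0 0 0 0 0 0 0;0 0 0 0 0 0 0' 50; python3 -m handwheel '0 -50 0 0 0 0 0;0 -50 0 0 0 0 0;0 -30 0 0 0 0 0;0 0 0 0 -6.2 0 0;0 0 0 0 0 -10 0;0 0 0 0 0 -10 0;0 0 0 0 0 0 0;0 0 0 0 0 0 0' | grep width;  python3 -c "
from h import *
ins(1,-78)"
```

```text
time: 79.3
tool_pos: [0.5786, -0.3879, 0.0733]
tool_rot: [-0.472, 0.472, -0.526, 0.527]
ft_force: [-1.3, 0.7, 6.5]
width: 0.249
width: 0.252
target [497.4 -28.9 192.6]
t 80.3 p [ 577.7 -388.   201.9] q [-0.4054  0.5786 -0.4073  0.5788] F [ 0.3 -0.1  0.1] w 0.252
F [ 0.3 -0.1  0.1] shift mm [-340.8 -113.   -81.2] turn deg [ 0.11 -0.11 -0.15]
```

```bash
python3 -m handwheel '0 -55 0 0 -0.1 -0.2 0;-20 -58 -13 0 0 0 0;-50 0 -14 0 0 0 0;-50 0 -14 0 0 0 0;-50 0 -14 0 0 0 0;-50 0 -13 0 0 0 0;-50 0 -13.2 0 0 0 0;-50 0 0 0 0 0 0;-18 0 0 0 0 0 0;0 0 0 0 0 0 0;0 0 0 0 0 0 0;0 0 0 0 0 0 0' |grep width;  python3 -c "
from h import *
ins(1,-76)"
```

```text
width: 0.249
target [497.4 -27.  191.9]
t 81.8 p [496.9 -32.9 191.1] q [-0.4036  0.5798 -0.4057  0.5799] F [0.2 0.8 0.3] w 0.249
F [0.2 0.8 0.3] shift mm [-5.3 -2.7  0.5] turn deg [ 0.13 -0.11  0.18]
```

```bash
(python3 -m handwheel '-5.3 -2.7 0.5 0.1 -0.1 0.2 0;-7 0 0 0 0 0 0;0 0 0 0 0 0 0;0 0 0 0 0 0 0';python3 -m handwheel '-4 0 0 0 0 0 0;0 0 0 0 0 0 0';python3 -m handwheel '-4 0 0 0 0 0 0;0 0 0 0 0 0 0') | egrep 'pos|force'; python3 -c "
from h import *
ins(1,-59)"
```

```text
tool_pos: [0.4971, -0.0188, 0.1889]
ft_force: [-0.3, -0.6, 0.2]
tool_pos: [0.4971, -0.0147, 0.1875]
ft_force: [1.0, -0.6, 0.3]
tool_pos: [0.4971, -0.0109, 0.1862]
ft_force: [0.6, -0.5, -0.2]
target [497.4 -11.  186.1]
t 82.8 p [497.1 -10.9 186.2] q [-0.4064  0.58   -0.4049  0.5783] F [ 0.6 -0.5 -0.2] w 0.251
F [ 0.6 -0.5 -0.2] shift mm [0.  0.2 0.3] turn deg [-0.02  0.18 -0.02]
```

```bash
(python3 -m handwheel '-5 0 0.2 0 0 0 0;0 0 0 0 0 0 0';python3 -m handwheel '-6 0 0 0 0 0 0;-5 0 0 0 0 0 0;0 0 0 0 0 0 0';python3 -m handwheel '-8 0 0 0 0 0 0;-8 0 0 0 0 0 0;0 0 0 0 0 0 0';python3 -m handwheel '-8 0 0 0 0 0 0;-7 0 0 0 0 0 0;0 0 0 0 0 0 0') | egrep 'pos|force|width'; python3 -c "
from h import *
ins(1,-12)"
```

```text
tool_pos: [0.4972, -0.0062, 0.1844]
ft_force: [0.2, -0.6, -0.8]
width: 0.248
tool_pos: [0.4971, 0.0043, 0.1805]
ft_force: [-0.3, 0.6, 0.7]
width: 0.248
tool_pos: [0.4971, 0.0197, 0.175]
ft_force: [0.5, 0.5, 0.6]
width: 0.248
tool_pos: [0.4971, 0.0337, 0.17]
ft_force: [0.2, 0.8, 1.3]
width: 0.248
target [497.4  33.1 170. ]
t 84.175 p [497.1  33.7 170. ] q [-0.4066  0.5802 -0.4049  0.578 ] F [0.2 0.8 1.3] w 0.248
F [0.2 0.8 1.3] shift mm [0.5 0.1 0.3] turn deg [-0.01  0.22 -0.04]
```

```bash
python3 -m handwheel '0 0 0 0 0 0 50;0 0 0 0 0 0 50;0 0 0 0 0 0 50;0 0 0 0 0 0 50;0 0 0 0 0 0 50;60 0 0 0 0 0 52;60 0 0 0 0 0 52;60 0 0 0 0 0 52;0 0 0 0 0 10 52;0 0 0 0 0 10 52;0 -50 0 0 0 0 52;0 0 0 0 0 0 40' >/dev/null
python3 - <<'E'
from h import *
s=camera("scene")
save("s13",cv2.resize(s["img"][90:340,180:390],None,fx=2.4,fy=2.4,interpolation=cv2.INTER_CUBIC));st()
q=finder.pinpoint(s,"lever_grip");print([(np.round(x["xy"],1),round(x["score"],2),(onz(s,x["xy"],.036)*1e3).round(1)) for x in q[:2]])
E
```

```text
t 85.725 p [ 498.4 -136.7  283.3] q [ 0.5008 -0.5003  0.4987 -0.5003] F [-0.4 -0.8 -0.6] w 0.517
[(array([342.1, 328.4]), 0.67, array([552.2, 277.5,  36. ]))]
```

View pics/s13.png

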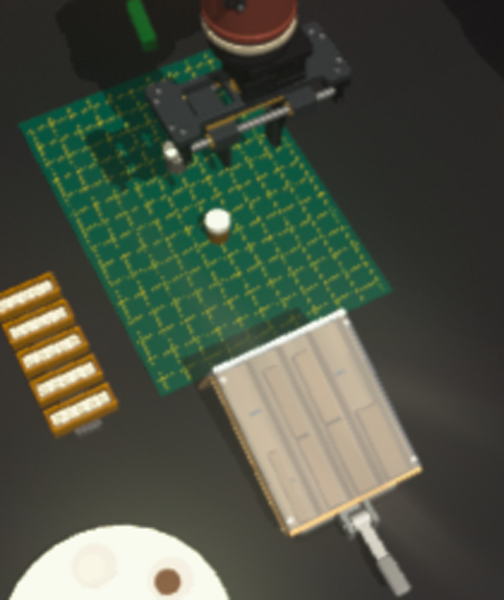

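```bash
python3 -m handwheel '-59.3 0 13 0 0 0 44;-59.3 0 13 0 0 0 44;-59.3 0 13 0 0 0 44;-59.3 0 14.3 0 0 0 44;-59.3 0 0 0 0 0 44;-59.3 0 0 0 0 0 44;-59.3 0 0 0 0 0 44;0 50 0 0 0 0 44;0 50 0 0 0 0 44;0 0 0 0 0 0 44;0 0 0 0 0 0 44;0 0 0 0 0 0 44' >/dev/null
python3 - <<'E'
from h import *
grasp(552,278,0,0,.092)
E
```

```text
grasp [552. 278.  92.]
t 87.275 p [550.7 279.5 184.1] q [ 0.5015 -0.4997  0.4992 -0.4996] F [-0.8 -0.3  0.7] w 0.508
F [-0.8 -0.3  0.7] shift mm [ 1.7 92.1  1.1] turn deg [-0.13  0.14 -0.08]
```

```bash
python3 -m handwheel '1.7 40 1.1 0 0 0 44;0 35 0 0 0 0 44;0 0 0 0 0 0 44'; python3 -m handwheel '0 17 0 0 0 0 44;0 0 0 0 0 0 44;0 0 0 0 0 0 0;0 0 0 0 0 0 0;0 0 0 0 0 0 0;0 0 0 0 0 0 0;0 0 0 0 0 0 0' 20
```

```text
time: 87.65
tool_pos: [0.5503, 0.2765, 0.106]
tool_rot: [-0.5, 0.502, -0.5, 0.499]
ft_force: [-0.3, -0.6, 0.8]
width: 0.51
time: 88.52
tool_pos: [0.5508, 0.2773, 0.09]
tool_rot: [-0.501, 0.501, -0.5, 0.499]
ft_force: [-1.8, -0.5, 4.0]
width: 0.202
```

```bash
python3 -m handwheel '1 -6.6 0 0 0 0 0;1 -6.6 0 0 0 0 0;2.2 -6.3 0 0 0 0 0;2.3 -6.4 0 0 0 0 0;0 0 0 0 0 0 0'; python3 -m handwheel '3.4 -5.7 0 0 0 0 0;3.4 -5.8 0 0 0 0 0;4.4 -5 0 0 0 0 0;4.5 -5.1 0 0 0 0 0;0 0 0 0 0 0 0'; python3 -m handwheel '4.8 -3.8 0 0 0 0 0;4.8 -3.7 0 0 0 0 0;3 -1 0 0 0 0 0;0 0 0 0 0 0 0;0 0 0 0 0 0 0'
```

```text
time: 89.15
tool_pos: [0.5509, 0.27, 0.1164]
tool_rot: [-0.5, 0.501, -0.499, 0.5]
ft_force: [-1.2, -3.0, 1.2]
width: 0.207
time: 89.78
tool_pos: [0.5509, 0.2543, 0.138]
tool_rot: [-0.5, 0.501, -0.5, 0.5]
ft_force: [-0.9, -3.5, -1.3]
width: 0.204
time: 90.4
tool_pos: [0.5508, 0.2442, 0.1457]
tool_rot: [0.502, -0.5, 0.5, -0.498]
ft_force: [5.4, 9.2, -14.9]
width: 0.208
```

```bash
python3 -m handwheel '1.5 -1 0 0 0 0 0;0 0 0 0 0 0 0' | egrep 'pos|force'; python3 -m handwheel '0 0 0 0 0 0 40;0 0 0 0 0 0 44;0 0 0 0 0 0 44;0 0 0 0 0 0 44;0 -50 0 0 0 0 44;0 -50 0 0 0 0 44;0 -50 0 0 0 0 44;0 0 -60 0 0 0 44;0 0 0 0 0 0 44;0 0 0 0 0 0 44;0 0 0 0 0 0 44'
python3 - <<'E'
from h import *
s=camera("scene");t=camera("top")
b=cv2.resize(s["img"][190:360,240:390],None,fx=3.4,fy=3.4,interpolation=cv2.INTER_CUBIC)
c=cv2.resize(t["img"][160:250,150:250],None,fx=2.8,fy=2.8,interpolation=cv2.INTER_CUBIC)
o=np.zeros((600,800,3),np.uint8);o[:b.shape[0],:b.shape[1]]=b;o[:c.shape[0],515:515+c.shape[1]]=c;save("s14",o)
q=finder.pinpoint(s,"lever_grip");w=finder.pinpoint(t,"lever_grip");print([x["xy"] for x in q[:2]],[x["xy"] for x in w[:2]],tri(s,q[0]["xy"],t,w[0]["xy"]) if q and w else '')
E
```

```text
tool_pos: [0.5508, 0.2435, 0.1462]
ft_force: [7.9, 13.6, -21.7]
time: 92.02
tool_pos: [0.4919, 0.2404, 0.2967]
tool_rot: [-0.5, 0.501, -0.5, 0.499]
ft_force: [0.4, -0.4, 0.4]
width: 0.506
[[341.6, 310.6]] [[178.1, 202.9]] (array([0.54701686, 0.25352374, 0.0966423 ]), np.float64(0.0013420707637134572))
```

View pics/s14.png

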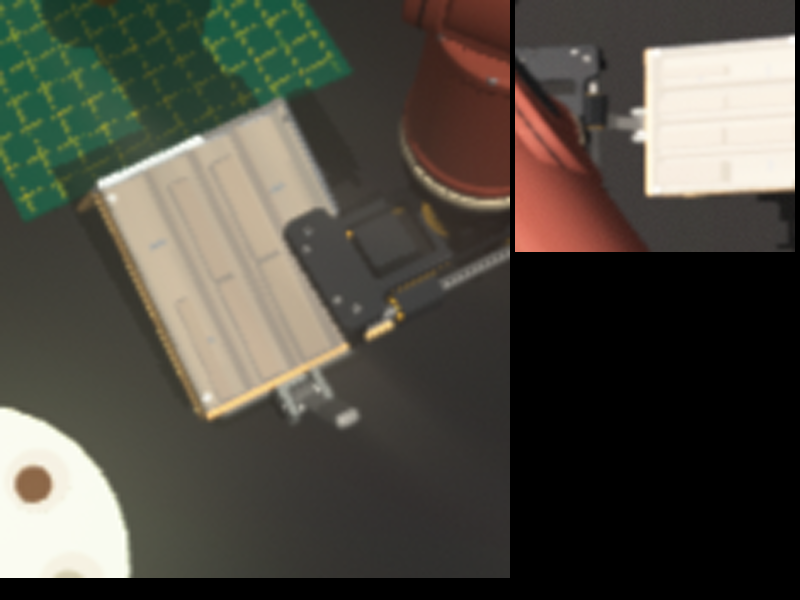

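```bash
python3 -c "
from h import *
st(); print(r.hand_in())"
```

```text
t 92.225 p [491.5 240.8 296.5] q [-0.5003  0.5008 -0.5     0.4989] F [ 0.4 -0.   0.4] w 0.506
the job is handed in; nothing more can be done
None
```

I locked the gauge and put all six strips into the lanes of the smallest holes they pass. I then lifted the lever fully up to release the gauge and handed the job in at 92 s.

- **Sizes and lanes:** the jaw readings gave one 22 mm strip (lane 1), two 18 mm (lane 2), two 14 mm (lane 3) and one 10 mm (lane 4). The task's rules name the same split of lanes. I didn't try each strip in smaller holes.
- **Last checks:** the last full picture before the lever flick showed the mat empty and all six strips in their lanes. After the flick, the lever was within about 1 px of its starting position, and it had met its upper stop at about 25 N. The arm hid lane 1 and part of lane 2 in that final picture. The gripper was open and clear when I handed in. I saw no shift of the hulls or paint pots in the pictures, but I didn't measure them, the bottle or the try square.
- **What disagreed:** I first took the top of the plate to be at 135 mm, from the gauge's stated height, and the first strip stopped against the plate. Resting that strip on the plate's edge showed the edge about 7 mm lower than I had assumed, and every insertion after that used the corrected height.
- **What failed on the way:** the second 14 mm strip also stopped at the plate, probably because I lifted before the jaws had closed. Setting it down on the mat and regripping fixed it.

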